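# Close up the ingredient rail and stock it with walnuts

## Robot

A 7-joint arm with a two-finger parallel gripper is mounted at the origin on the work surface. World frame = base frame: x ahead of the robot, y to its left, z up, the work surface at z = 0. Lengths are in m, angles in rad, forces in N, time in s.
With the tool pointing down it reaches from about 0.4 to 0.875 m from the base axis. Payload 4.4 kg.
Tool frame: the origin (TCP) lies midway between the tips of the shut fingers; the grasp point (between the pads) lies env.grasp_offset behind it (env.grasp_offset is the distance from the TCP to the grasp point, in m); z points along the fingers, y is the line along which they close (so a half turn about z gives the same grasp; the last joint's range is limited). The gripper opens to 85 mm and grips with 20 to 120 N. Pads are 22 mm wide; open, the fingers measure 114 mm over their backs; the gripper's body (76 mm by 85 mm) begins 54 mm behind the grasp point. The pads swing forward as they close: fully open they stand 13 mm farther back than shut.
Start: joints at [1.194, 0.628, 0.038, 1.517, -0.027, 0.996, -0.02], TCP at [0.199, -0.619, 0.231] pointing down, gripper open.
Joint ranges: [-3.06, 3.06], [-0.37, 2.12], [-1.25, 1.32], [0.18, 2.47], [-1.1, 4.24], [0.23, 1.98], [-2.94, 2.94]. Speed limits (rad/s): [2.57, 2.57, 3.14, 3.14, 3.14, 3.14, 3.14].

## Interface

Orientations are given as a unit quaternion [x, y, z, w].
In Python, from station import env gives the robot as it stands.
- The arm moves only by the shell command python3 inch.py 'ROWS' [OPENING]. ROWS is a JSON list of rows, 1 to 10 of them, each of 6 numbers: dx, dy, dz in m, then a rotation vector rx, ry, rz in rad; each row shifts and turns the commanded pose from where the row before left it, along the tool's axes as they then stand; what a row does not reach is not made up. A row lasts 1/10 s, in which the tool goes at most 0.05 m and 0.15 rad, less where a joint would pass 70% of its speed; a pose out of reach is approached as far as the arm can. OPENING is the finger opening in m, set as the command begins (- or left out keeps the last). The fingers move at their own pace and stop on an object; the grip force is fixed at half the most. Time passes only in rows, so rows that do not move let the fingers close. It prints the time, the measured TCP pose, the force, the opening and the grip force at its end.
- env.read_state(): the state, without advancing time (a new reading comes with each control period).
- env.snapshot(name): name is "side" or "top" or "wrist"; returns the picture (384x512x3 uint8, blue, green, red); there is no depth.
- env.camera_model(name): a dict with "fx", "fy", "cx", "cy" (pixels), "xyz" and "rotation" of the camera in the world; the wrist camera has in their place "mount" (4x4, takes a point from camera to tool coordinates, whose origin is the TCP and whose axes are the flange's). Camera axes: x right, y up, looking along -z (the intrinsics and any distortion apply to the point x, -y, -z); pixel columns grow to the right and rows downward; lengths in m; the calibration is good to about 2 mm. A picture is of the moment at which its call begins: read the wrist's pose just before it. camera_model takes no time and is no camera call.
- env.sign_off(): hands the job in; it is judged then, once.
The state is a dict: "time_s": time; "qpos": joint angles; "qvel": joint speeds; "tau": joint torques, N m; "tool_pos": TCP position; "tool_rot": TCP orientation; "ft_force": force on the tool from outside, world axes, zero at the start; "moment": the same for the moment, N m; "gripper_width": finger opening in m; "finger_force": force on a finger pad.
Only numpy, scipy, OpenCV 4.12 (cv2) and the standard library are available. Lean on these libraries where they do the work, as an engineer would, in place of code of your own. Each camera call takes 0.05 s, during which the arm holds its last target. There are 200 camera calls.

## Task

Get the ingredient rail ready for cooking: bring every loose square dish back against the rail's lip and flush against its neighbour, in any order, so that the row runs on from the fixed steel end box without a gap. Scoop all the walnuts from the aluminium pan into the blue dish with the steel scoop, never touching a walnut with the fingers, and at the end lay the scoop down level in the empty pan. Leave the measuring cup, pinch bowl and stopper where they are.

Things in the scene. Friction and masses are not known exactly. Their poses are not given: they have to be found in the camera images.
- rail: fixed steel rail: straight back lip (4 mm thick, 14 mm tall, 340 mm long) and at its left end a fixed salt-filled end box, 100 x 100 x 55 mm like the dishes. Origin: counter level, inner corner of lip and box; x square to the lip, away from the robot, y along it to the left. Lip's front face is x = 0, end box's side face y = 0; the row lies at negative x and negative y
- blue_dish: square open stoneware dish, outside 100 x 100 mm and 55 mm tall, walls and floor 8 mm thick (inside 84 x 84 mm, 47 mm deep), vertical sides, 0.45 kg, stands loose on the counter; can be pinched from above by a wall or pushed along. Origin: centre of its underside; x and y square to its sides, z up. This one is blue and takes the walnuts
- white_dish_1: square open stoneware dish, outside 100 x 100 mm and 55 mm tall, walls and floor 8 mm thick (inside 84 x 84 mm, 47 mm deep), vertical sides, 0.45 kg, stands loose on the counter; can be pinched from above by a wall or pushed along. Origin: centre of its underside; x and y square to its sides, z up. White, stays empty; may be absent
- white_dish_2: square open stoneware dish, outside 100 x 100 mm and 55 mm tall, walls and floor 8 mm thick (inside 84 x 84 mm, 47 mm deep), vertical sides, 0.45 kg, stands loose on the counter; can be pinched from above by a wall or pushed along. Origin: centre of its underside; x and y square to its sides, z up. White, stays empty; may be absent
- tray: aluminium loaf pan, fixed, 238 x 84 mm, 76 mm wide inside; floor and walls 4 mm; upright sides 40 mm tall. Origin: underside, on its centre line; x along its length, away from the robot; z up. Flat floor from x = -85 to +84 mm; from there both ends slope up at 45 degrees: the far one to a rim 40 mm high at x = +120, the near one to 30 mm high at x = -111. Walnuts start in the far half (x above 0)
- scoop: flat steel scoop, 0.15 kg, lying level. Origin: under its blade's middle; x forward over the lip, z up. Floor 85 x 66 x 2 mm, lip at x = +42.5 mm, open front; side walls 36 mm tall from the back to 18 mm short of the lip; back wall 38 mm tall at x = -42. Level black handle 18 mm wide, 14 mm tall, from x = -50 to -155 mm, centre line at z = 58 mm. Stands by itself when laid down
- scoop_grip (a point): middle of the scoop handle's gripping part: at x = -92.5, y = 0, z = +58 mm in the scoop's frame
- walnut_1: brown walnut in its shell, a ball of 27 mm, 12 g, rolls a little; origin at its centre (its axes roll with it); may be absent
- walnut_2: brown walnut in its shell, a ball of 27 mm, 12 g, rolls a little; origin at its centre (its axes roll with it); may be absent
- walnut_3: brown walnut in its shell, a ball of 27 mm, 12 g, rolls a little; origin at its centre (its axes roll with it); may be absent
- walnut_4: brown walnut in its shell, a ball of 27 mm, 12 g, rolls a little; origin at its centre (its axes roll with it); may be absent
- walnut_5: brown walnut in its shell, a ball of 27 mm, 12 g, rolls a little; origin at its centre (its axes roll with it); may be absent
- measuring_cup: stainless measuring cup, 76 mm across, 58 mm tall, with a flat handle reaching 120 mm from its centre; origin centre of underside; bystander
- pinch_bowl: beige ceramic pinch bowl with red spice, 80 mm across, 32 mm tall; origin centre of underside; bystander
- cruet_stopper: glass cruet stopper standing upright, 30 mm across, 49 mm tall; bystander

How it is judged:
By the outcome, as a careful person would: the job done as asked, in the order asked, and still so for the second after the job is handed in, with the robot touching nothing.
Of white_dish_1, white_dish_2 only 1 to 2 are there at a start; the rules pass over those that are not, and their reading is None.
Of walnut_1, walnut_2, walnut_3, walnut_4, walnut_5 only 3 to 5 are there at a start; the rules pass over those that are not, and their reading is None.
At some moment in a run one of white_dish_1, white_dish_2 may be knocked a few centimetres aside while the robot is not near it.
It also fails if it takes over 210 s, if anything falls off the work surface, if the arm or the gripper's body presses on something with over 40 N, if the wrist force passes 120 N, or if a joint passes its speed limit or range.

## Working session

There is one attempt and no reset: what is moved stays moved. The work goes in short steps, Python scripts to look and compute and a shell command to move; the robot and the scene stay as the last step left them, time stands still between calls to the robot, and variables do not carry over. Pictures are saved under pics/ and viewed, at most 14 in all, crops included, and the job is handed in when it is done.

```bash
ls; mkdir -p pics
python3 - <<'E'
from station import env
import cv2
print(env.read_state()); print(env.grasp_offset)
for n in ("top","side"):
    print(n,env.camera_model(n)); cv2.imwrite(f"pics/{n}0.png",env.snapshot(n))
print(env.camera_model("wrist"))
E
```

```text
inch.py
pics
station.py
{'time_s': 0.0, 'qpos': array([ 1.19420971,  0.62935954,  0.03842811,  1.51837299, -0.02697652,
        0.99626814, -0.01999837]), 'qvel': array([ 0.00149049, -0.00188354,  0.0013663 , -0.00037179,  0.00102921,
       -0.00056761,  0.00125989]), 'tau': array([ 2.09529176e-04, -5.63409448e+01,  1.22637179e+00, -1.93450445e+01,
        1.09927385e-02,  1.05516566e-02,  1.32336083e-05]), 'tool_pos': array([ 0.19861435, -0.61826204,  0.23037854]), 'tool_rot': array([ 9.87948321e-01,  1.54781206e-01, -1.64618082e-04, -9.30717129e-04]), 'ft_force': array([ 0.08102058,  0.36736866, -0.08721987]), 'moment': array([0.00800764, 0.00757873, 0.04301097]), 'finger_force': 0.0, 'gripper_width': 0.0858223984267246}
0.0187
top {'fx': 429.87050396413537, 'fy': 429.87050396413537, 'cx': 256.512838829308, 'cy': 198.53861600186113, 'xyz': array([0.33495581, 0.01718568, 1.20792099]), 'rotation': array([ 0.05944676, -0.06186564, -0.69583593,  0.71305756])}
side {'fx': 360.96832495991134, 'fy': 360.96832495991134, 'cx': 263.9013414442717, 'cy': 191.57361896155024, 'xyz': array([ 0.2658616 , -0.68799482,  0.75922294]), 'rotation': array([ 0.39734369, -0.07041871, -0.16580345,  0.89981577])}
{'fx': 336.9210583890041, 'fy': 336.9210583890041, 'cx': 248.3506467363505, 'cy': 193.59036968208574, 'mount': array([[ 6.99955100e-04,  9.59888965e-01,  2.80379536e-01,
         7.04652396e-02],
       [ 9.99999464e-01, -4.58057888e-04, -9.28277492e-04,
         3.01117767e-04],
       [-7.62613263e-04,  2.80380036e-01, -9.59888772e-01,
        -1.43916067e-01],
       [ 0.00000000e+00,  0.00000000e+00,  0.00000000e+00,
         1.00000000e+00]])}
```
View pics/top0.png

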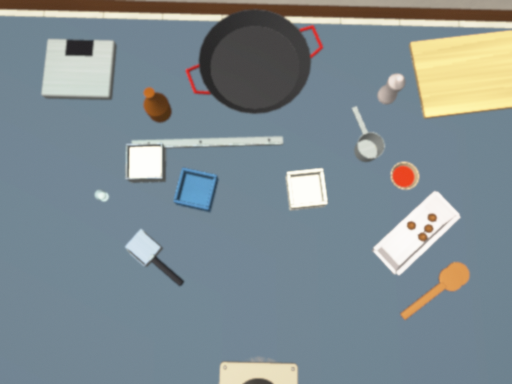

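View pics/side0.png

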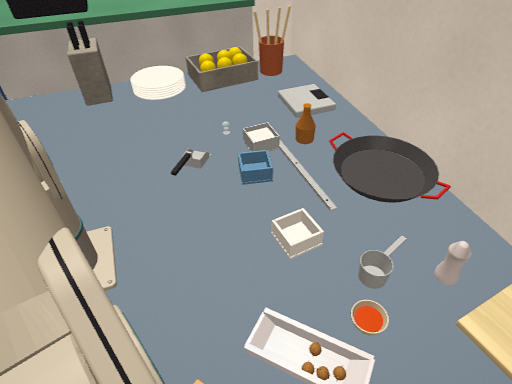

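Create h.py:
```python
from station import env
import numpy as np, cv2
from scipy.spatial.transform import Rotation as R
def cam(name,st=None):
    m=env.camera_model(name)
    if name=="wrist":
        st=st or env.read_state(); T=np.eye(4);T[:3,:3]=R.from_quat(st["tool_rot"]).as_matrix();T[:3,3]=st["tool_pos"]
        T=T@m["mount"]; return m,T[:3,3],T[:3,:3]
    return m,np.array(m["xyz"]),R.from_quat(m["rotation"]).as_matrix()
def ray(c,px,z):
    m,o,A=c; px=np.atleast_2d(px).astype(float)
    d=np.c_[(px[:,0]-m["cx"])/m["fx"],-(px[:,1]-m["cy"])/m["fy"],-np.ones(len(px))]@A.T
    return o+d*((z-o[2])/d[:,2])[:,None]
def proj(c,P):
    m,o,A=c; q=(np.atleast_2d(P)-o)@A
    return np.c_[m["cx"]+m["fx"]*q[:,0]/-q[:,2],m["cy"]-m["fy"]*q[:,1]/-q[:,2]]
def tool_delta(target,st=None):
    st=st or env.read_state(); return R.from_quat(st["tool_rot"]).as_matrix().T@(np.array(target)-st["tool_pos"])
def axes(st=None):
    st=st or env.read_state(); return R.from_quat(st["tool_rot"]).as_matrix()
```

Run:
```python
from h import *
np.set_printoptions(precision=4,suppress=True)
im=cv2.imread("pics/top0.png"); hsv=cv2.cvtColor(im,cv2.COLOR_BGR2HSV)
c=cam("top")
def rects(mask,lo,hi,name,z):
    cs,_=cv2.findContours(mask,cv2.RETR_EXTERNAL,cv2.CHAIN_APPROX_NONE)
    for k in cs:
        if lo<cv2.contourArea(k)<hi:
            r=cv2.minAreaRect(k); P=ray(c,cv2.boxPoints(r),z)[:,:2]
            print(name,np.round(r[0],1),"ctr",P.mean(0),"sides",np.linalg.norm(P[0]-P[1]),np.linalg.norm(P[1]-P[2]),"ang",np.degrees(np.arctan2(*(P[1]-P[0])[::-1])))
H,S,V=cv2.split(hsv)
rects(((H>95)&(H<115)&(S>150)&(V>100)).astype(np.uint8)*255,300,5000,"blue",.055)
w=((V>150)&(S<60)).astype(np.uint8)*255
rects(w,150,8000,"white",.055)
rects(((V<50)).astype(np.uint8)*255,100,5000,"dark",.065)
rects(((H<18)&(S>120)&(V<170)).astype(np.uint8)*255,20,2000,"brown",.0175)
print("bg",hsv[300,200],"blade",hsv[247,144],"lip",im[141,210])
for n,p,z in [("lipR front",(283,144),.014),("lipL front",(165,146.5),.014),("box",(145,162),.055)]: print(n,ray(c,p,z)[0])
big=cv2.resize(im[120:300,90:340],None,fx=3.2,fy=3.2,interpolation=cv2.INTER_CUBIC); cv2.imwrite("pics/crop0.png",big)
```

```text
white [257. 372.] ctr [0.0874 0.0036] sides 0.05307245896099045 0.20437798220351094 ang 2.2729512954708353
white [141.3 246.8] ctr [0.3972 0.3198] sides 0.07566039289913191 0.0849658583480397 ang -42.09598299722398
white [416.2 232.9] ctr [ 0.4533 -0.417 ] sides 0.25672548798584705 0.109171667961972 ang -46.94161274976277
white [101.2 195.5] ctr [0.5328 0.4383] sides 0.03350896676826919 0.04916676170755341 ang -13.304797247116209
white [306.1 188.1] ctr [ 0.5678 -0.1192] sides 0.11501603535986515 0.11469411462616151 ang -81.2510565243936
white [404.  175.5] ctr [ 0.6097 -0.3887] sides 0.0832432639832364 0.08198438948023505 ang -88.54307709409392
white [367.  148.5] ctr [ 0.684  -0.2883] sides 0.05592383966178545 0.04906065825190671 ang -88.5265948142366
white [203.9 156.3] ctr [0.6506 0.1635] sides 0.44945948047994355 0.11632698055062224 ang -86.59715869931071
white [357.4 120.6] ctr [ 0.7649 -0.2627] sides 0.036317973293904154 0.09000026659091007 ang -63.16586454075035
white [389.5  86.5] ctr [ 0.8694 -0.3564] sides 0.10751159380435223 0.048983508299868486 ang -43.28200493133129
whi
[... 539 characters left out ...]
 [219.6  64.6] ctr [0.9209 0.1304] sides 0.11184490366029429 0.28706624192126057 ang -81.39811804435499
brown [428. 228.] ctr [ 0.4702 -0.4636] sides 0.016353960708666678 0.015266908556564207 ang -45.435813338760084
brown [411.  225.5] ctr [ 0.476  -0.4165] sides 0.01676577536760247 0.014013963392566699 ang -88.59012557340968
brown [432.  217.5] ctr [ 0.5    -0.4761] sides 0.016828876450021252 0.014115853394747 ang -88.58418618240796
brown [157.1 107. ] ctr [0.8052 0.3119] sides 0.06719291745306166 0.08866142204163573 ang -54.231903678113746
bg [102  56 150] blade [103  26 236] lip [213 220 212]
lipR front [ 0.7036 -0.0569  0.014 ]
lipL front [0.6874 0.2823 0.014 ]
box [0.6296 0.3256 0.055 ]
```

View pics/crop0.png

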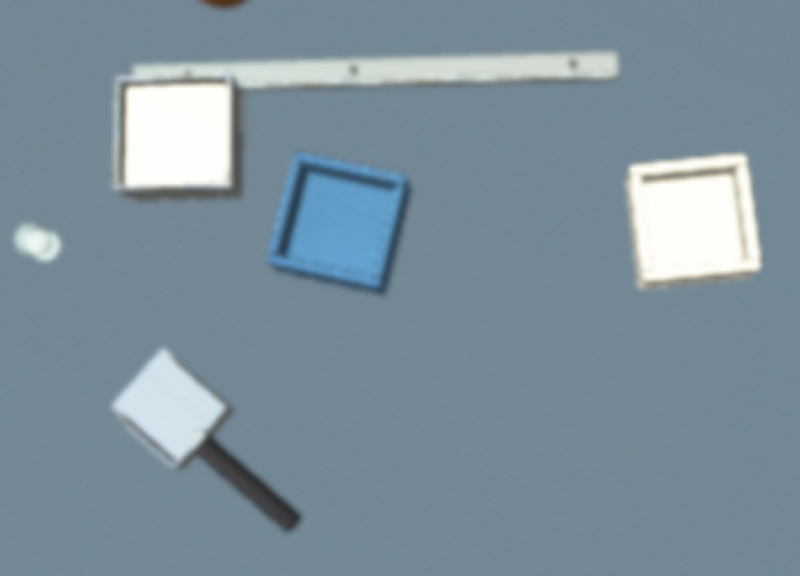

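Run:
```python
from h import *
np.set_printoptions(precision=4,suppress=True)
c=cam("top"); f=lambda l:np.array(l)/3.2+[90,120]
def quad(n,l,z):
    P=ray(c,f(l),z)[:,:2]; print(n,"ctr",P.mean(0),"sides",[round(float(np.linalg.norm(P[i]-P[(i+1)%4])),4) for i in range(4)],"top edge ang",np.degrees(np.arctan2(*(P[0]-P[1])[::-1])), "right edge", np.degrees(np.arctan2(*(P[1]-P[2])[::-1])))
quad("blue",[(297,152),(408,175),(382,290),(268,263)],.055)
quad("white",[(627,163),(747,153),(760,268),(640,284)],.055)
quad("box",[(115,78),(236,75),(236,188),(117,190)],.055)
P=ray(c,f([(240,88),(617,78)]),.014);print("lip",P,np.degrees(np.arctan2(*(P[0]-P[1])[:2][::-1])))
P=ray(c,f([(205,442),(292,523)]),.065);print("handle",P)
quad("blade",[(165,348),(231,408),(178,467),(111,406)],.002)
S=cam("side");print("proj")
g=cv2.imread("pics/top0.png")
print(axes())
```

```text
blue ctr [0.5584 0.1819] sides [0.0979, 0.1018, 0.0998, 0.0992] top edge ang 79.48736156660206 right edge -10.209129002806309
white ctr [ 0.5686 -0.121 ] sides [0.104, 0.1008, 0.1031, 0.1057] top edge ang 96.33044496884926 right edge 6.14558901857685
box ctr [0.6314 0.3257] sides [0.1049, 0.1005, 0.1017, 0.0997] top edge ang 92.94802764412768 right edge 3.482869888127309
lip [[ 0.6844  0.2821  0.014 ]
 [ 0.7024 -0.0564  0.014 ]] 93.04537261380656
handle [[0.3674 0.2814 0.065 ]
 [0.3038 0.2064 0.065 ]]
blade ctr [0.3987 0.3273] sides [0.0795, 0.0671, 0.0802, 0.0676] top edge ang 50.16109824712124 right edge -39.44749665337366
proj
[[ 0.9521  0.3058 -0.0005]
 [ 0.3058 -0.9521  0.0016]
 [-0.     -0.0017 -1.    ]]
```

```bash
python3 inch.py '[[0.028,-0.031,0,0,0,0],[0.028,-0.031,0,0,0,0],[0.028,-0.031,0,0,0,0],[0.028,-0.031,0,0,0,0],[0.028,-0.031,0,0,0,0],[0.028,-0.031,0,0,0,0],[0.028,-0.031,0,0,0,0],[0.028,-0.031,0,0,0,0],[0.028,-0.031,0,0,0,0],[0.028,-0.031,0,0,0,0]]' 0.05
python3 inch.py '[[0.028,-0.031,0,0,0,0],[0.028,-0.031,0,0,0,0],[0.028,-0.031,0,0,0,0],[0.028,-0.031,0,0,0,0],[0.028,-0.031,0,0,0,0],[0.028,-0.031,0,0,0,0],[0.028,-0.031,0,0,0,0],[0,0,0,0,0,0.15],[0,0,0,0,0,0.15],[0,0,0,0,0,0.15]]'
python3 - <<'E'
from h import *
st=env.read_state();print(st["tool_pos"],st["qpos"]);cv2.imwrite("pics/w1.png",env.snapshot("wrist"))
A=axes(st);print(np.degrees(np.arctan2(A[1,0],A[0,0])),tool_delta([.5503,.1366,.1],st))
E
```

```text
time_s: 1.1
tool_pos: [0.3709, -0.2364, 0.2312]
tool_rot: [0.988, 0.155, -0.0, -0.0]
ft_force: [-0.1, -1.0, -0.2]
gripper_width: 0.0502
finger_force: 0.0
time_s: 2.1
tool_pos: [0.4906, 0.0289, 0.2309]
tool_rot: [0.997, -0.072, -0.0, 0.0]
ft_force: [0.1, -0.4, 0.3]
gripper_width: 0.0501
finger_force: 0.0
[0.49058447 0.0288813  0.2309459 ] [-0.16077447  0.40493962  0.0620885   1.95013605 -0.03447268  0.78842011
 -1.79453523]
-8.271918286737803 [ 0.04371186 -0.1152186   0.13088178]
```

View pics/w1.png

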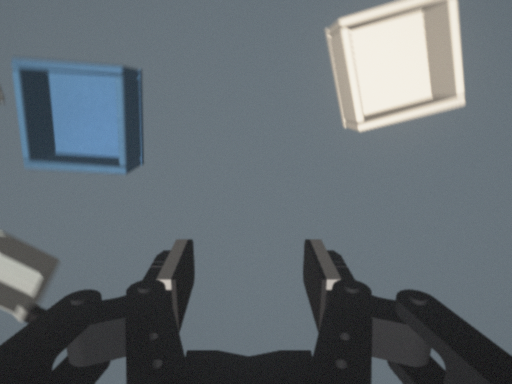

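Run:
```python
from h import *
np.set_printoptions(precision=4,suppress=True)
c=cam("wrist")
for n,l in (("blue",[(14,60),(124,67),(127,172),(26,165)]),("white",[(328,28),(455,-3),(465,104),(348,130)])):
    P=ray(c,l,.055)[:,:2];print(n,P.mean(0),[round(float(np.linalg.norm(P[i]-P[(i+1)%4])),4) for i in range(4)],np.degrees(np.arctan2(*(P[1]-P[2])[::-1])))
```

```text
blue [0.5641 0.181 ] [0.0969, 0.0959, 0.0969, 0.0948] -12.749988937241032
white [ 0.5641 -0.1189] [0.1085, 0.0907, 0.1081, 0.0905] 6.9428223081396565
```

```bash
python3 inch.py '[[0.0148,-0.0385,0,0,0,0],[0.0148,-0.0385,0,0,0,0],[0.0148,-0.0385,0,0,0,0],[0,0,0,0,0,0.048],[0,0,0.045,0,0,0],[0,0,0.045,0,0,0],[0,0,0.045,0,0,0],[0,0,0.04,0,0,0],[0,0,0.03,0,0,0],[0,0,0,0,0,0]]' 0.05
python3 inch.py '[[0,0,0,0,0,0],[0,0,0,0,0,0],[0,0,0,0,0,0],[0,0,0,0,0,0],[0,0,0,0,0,0],[0,0,0,0,0,0]]' 0.0
python3 - <<'E'
from h import *
st=env.read_state();A=axes(st);h=np.degrees(np.arctan2(A[1,0],A[0,0]));print(h,st["tool_pos"])
im=env.snapshot("top");cv2.imwrite("pics/t2.png",cv2.resize(im[110:300,90:340],None,fx=3.2,fy=3.2,interpolation=cv2.INTER_CUBIC))
E
```

```text
time_s: 3.15
tool_pos: [0.5473, 0.1358, 0.0223]
tool_rot: [0.996, -0.092, -0.004, 0.001]
ft_force: [-0.6, -0.1, 0.0]
gripper_width: 0.0502
finger_force: 0.0
time_s: 3.75
tool_pos: [0.5526, 0.1376, 0.0285]
tool_rot: [0.996, -0.093, 0.002, -0.001]
ft_force: [-0.2, 2.0, 6.9]
gripper_width: 0.0071
finger_force: 60.0
-10.690067761405524 [0.55260658 0.13764549 0.02848801]
```

View pics/t2.png

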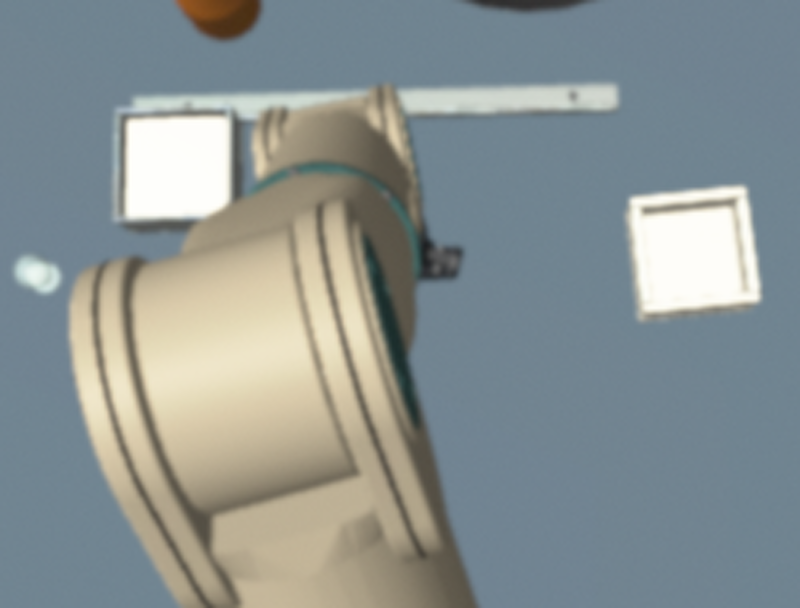

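```bash
python3 inch.py '[[0,0,-0.003,0,0,0],[0,0,0,0,0,-0.08],[0,0,0,0,0,-0.08],[0,0,0,0,0,-0.08],[0.02,-0.008,0,0,0,0],[0.02,-0.008,0,0,0,0],[0.02,-0.008,0,0,0,0],[0.02,-0.008,0,0,0,0],[0,0,0,0,0,0],[0,0,0,0,0,0]]'
python3 - <<'E'
from h import *
st=env.read_state();A=axes(st);h=np.degrees(np.arctan2(A[1,0],A[0,0]));print(h,st["tool_pos"])
cv2.imwrite("pics/w3.png",env.snapshot("wrist"))
E
```

```text
time_s: 4.8
tool_pos: [0.6283, 0.1724, 0.0289]
tool_rot: [1.0, 0.026, -0.001, 0.0]
ft_force: [-0.2, 0.4, -3.3]
gripper_width: 0.0069
finger_force: 58.9
3.0246330286949594 [0.6283458  0.1724013  0.02892898]
```

View pics/w3.png

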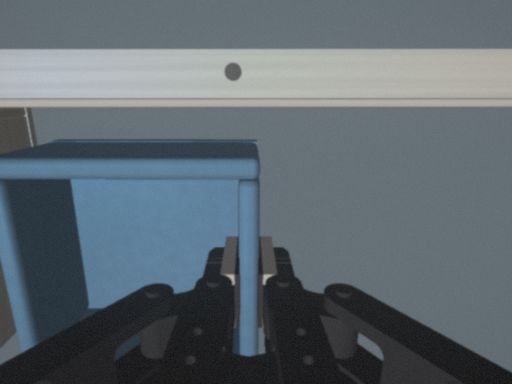

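Run:
```python
from h import *
np.set_printoptions(precision=4,suppress=True)
c=cam("wrist");t=env.read_state()["tool_pos"];A=axes()
for n,p,z in (("lip base",(248,106),0),("lip top front",(248,98),.014),("lip L",(60,98),.014),("lip R",(480,98),.014),("dish rim far",(248,158),.055),("dish base far",(150,140),0),("dish base far R",(255,140),0),("box base",(30,108),0.01),("dish rim left",(0,170),.055)):
    P=ray(c,p,z)[0];print(n,P,(P-t)@A)
```

```text
lip base [0.6935 0.1752 0.    ] [0.0654 0.0004 0.029 ]
lip top front [0.6974 0.1755 0.014 ] [0.0694 0.0004 0.0149]
lip L [0.6929 0.2606 0.014 ] [ 0.0693 -0.0848  0.0149]
lip R [0.703  0.0703 0.014 ] [0.0694 0.1058 0.015 ]
dish rim far [0.6774 0.1744 0.055 ] [ 0.0493  0.0004 -0.026 ]
dish base far [0.674  0.2243 0.    ] [ 0.0486 -0.0496  0.0289]
dish base far R [0.6769 0.1708 0.    ] [0.0486 0.004  0.029 ]
box base [0.6874 0.2772 0.01  ] [ 0.0648 -0.1017  0.0189]
dish rim left [0.6684 0.2626 0.055 ] [ 0.0449 -0.088  -0.0261]
```

```bash
python3 inch.py '[[0.006,0,0,0,0,0],[0.006,0,0,0,0,0],[0,0,0,0,0,0],[0.002,0,0,0,0,0],[0.002,0,0,0,0,0],[0,0,0,0,0,0]]'
python3 inch.py '[[0.002,0,0,0,0,0],[0,0,0,0,0,0]]'
```

```text
time_s: 5.45
tool_pos: [0.6445, 0.1735, 0.0292]
tool_rot: [1.0, 0.026, -0.001, 0.0]
ft_force: [-1.5, -0.6, -3.6]
gripper_width: 0.0067
finger_force: 59.0
time_s: 5.65
tool_pos: [0.6446, 0.1734, 0.0291]
tool_rot: [1.0, 0.026, -0.003, 0.001]
ft_force: [-5.4, -1.8, -0.0]
gripper_width: 0.0066
finger_force: 59.6
```

```bash
python3 inch.py '[[0,-0.002,0,0,0,0],[0,-0.002,0,0,0,0],[0,-0.002,0,0,0,0],[0,0,0,0,0,0]]'
python3 inch.py '[[0,-0.002,0,0,0,0],[0,0,0,0,0,0]]'
python3 inch.py '[[0,-0.002,0,0,0,0],[0,0,0,0,0,0]]'
```

```text
time_s: 6.05
tool_pos: [0.6444, 0.1738, 0.0293]
tool_rot: [1.0, 0.025, -0.003, 0.004]
ft_force: [-6.4, -9.3, 4.1]
gripper_width: 0.007
finger_force: 60.0
time_s: 6.25
tool_pos: [0.6444, 0.1746, 0.0294]
tool_rot: [1.0, 0.025, -0.003, 0.005]
ft_force: [-7.3, -11.6, 5.1]
gripper_width: 0.0066
finger_force: 60.2
time_s: 6.45
tool_pos: [0.6443, 0.1763, 0.0294]
tool_rot: [1.0, 0.025, -0.003, 0.005]
ft_force: [-7.4, -11.6, 4.1]
gripper_width: 0.007
finger_force: 60.2
```

```bash
python3 inch.py '[[0,-0.002,0,0,0,0],[0,0,0,0,0,0]]'
python3 inch.py '[[0,-0.002,0,0,0,0],[0,0,0,0,0,0]]'
python3 - <<'E'
from h import *
cv2.imwrite("pics/w4.png",env.snapshot("wrist"))
E
```

```text
time_s: 6.65
tool_pos: [0.6442, 0.1783, 0.0294]
tool_rot: [1.0, 0.025, -0.003, 0.005]
ft_force: [-7.4, -12.3, 4.7]
gripper_width: 0.0072
finger_force: 60.2
time_s: 6.85
tool_pos: [0.6441, 0.1803, 0.0294]
tool_rot: [1.0, 0.025, -0.003, 0.005]
ft_force: [-6.4, -12.3, 5.1]
gripper_width: 0.0067
finger_force: 60.2
```

View pics/w4.png

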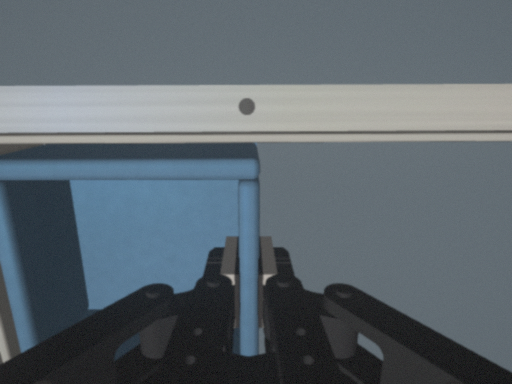

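```bash
python3 inch.py '[[0,-0.002,0,0,0,0],[0,0,0,0,0,0]]'
python3 inch.py '[[0,-0.002,0,0,0,0],[0,0,0,0,0,0]]'
python3 inch.py '[[0,-0.002,0,0,0,0],[0,0,0,0,0,0]]'
```

```text
time_s: 7.1
tool_pos: [0.644, 0.1822, 0.0294]
tool_rot: [1.0, 0.025, -0.003, 0.005]
ft_force: [-7.4, -12.5, 4.7]
gripper_width: 0.0066
finger_force: 60.2
time_s: 7.3
tool_pos: [0.6439, 0.1842, 0.0294]
tool_rot: [1.0, 0.025, -0.003, 0.005]
ft_force: [-7.4, -11.0, 4.8]
gripper_width: 0.0068
finger_force: 60.2
time_s: 7.5
tool_pos: [0.6439, 0.1845, 0.0294]
tool_rot: [1.0, 0.025, -0.003, 0.006]
ft_force: [-7.9, -14.6, 6.3]
gripper_width: 0.007
finger_force: 60.5
```

```bash
python3 inch.py '[[0,-0.002,0,0,0,0],[0,0,0,0,0,0]]'
python3 inch.py '[[0,0,0,0,0,0],[0,0,0,0,0,0],[0,0,0,0,0,0],[0,0,-0.02,0,0,0],[0,0,-0.04,0,0,0],[0,0,-0.04,0,0,0],[0,0,-0.04,0,0,0],[-0.03,0,-0.03,0,0,0],[-0.03,0,0,0,0,0],[0,0,0,0,0,0]]' 0.04
python3 - <<'E'
from h import *
np.set_printoptions(precision=4,suppress=True)
cv2.imwrite("pics/w5.png",env.snapshot("wrist"))
st=env.read_state();A=axes(st);h=np.degrees(np.arctan2(A[1,0],A[0,0]));print(h,st["tool_pos"],A)
E
```

```text
time_s: 7.7
tool_pos: [0.6439, 0.1846, 0.0295]
tool_rot: [1.0, 0.024, -0.004, 0.007]
ft_force: [-7.8, -17.5, 7.1]
gripper_width: 0.007
finger_force: 60.7
time_s: 8.7
tool_pos: [0.5828, 0.1943, 0.2012]
tool_rot: [1.0, 0.028, -0.0, -0.001]
ft_force: [-0.2, 0.1, 0.2]
gripper_width: 0.0399
finger_force: 0.0
3.1647453649008632 [0.585  0.1941 0.2007] [[ 0.9985  0.0552  0.0013]
 [ 0.0552 -0.9985  0.0016]
 [ 0.0014 -0.0015 -1.    ]]
```

View pics/w5.png

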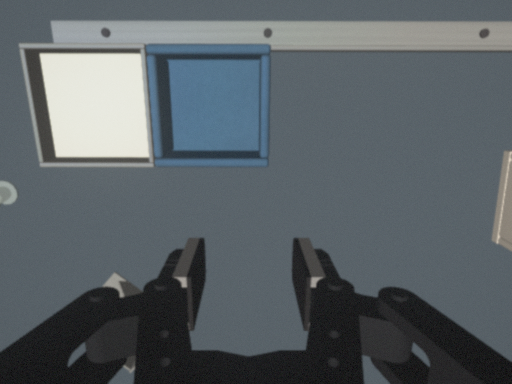

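```bash
python3 inch.py '[[-0.0037,0.04,0,0,0,0],[-0.0037,0.04,0,0,0,0],[-0.0037,0.04,0,0,0,0],[-0.0037,0.04,0,0,0,0],[-0.0037,0.04,0,0,0,0],[-0.0037,0.04,0,0,0,0],[-0.0037,0.04,0,0,0,0],[-0.0037,0.04,0,0,0,0],[-0.0037,0.039,0,0,0,-0.058],[0,0,0,0,0,0]]' 0.055
python3 - <<'E'
from h import *
np.set_printoptions(precision=4,suppress=True)
st=env.read_state();im=env.snapshot("wrist");cv2.imwrite("pics/w6.png",im);c=cam("wrist",st)
m=cv2.inRange(im,(120,130,130),(255,255,255))
cs,_=cv2.findContours(m,cv2.RETR_EXTERNAL,cv2.CHAIN_APPROX_NONE)
for k in cs:
    if cv2.contourArea(k)>1500:
        P=ray(c,cv2.boxPoints(cv2.minAreaRect(k)),.055)[:,:2];print(cv2.boundingRect(k),P.mean(0),P)
print(st["tool_pos"],tool_delta([.5716,-.1657,.028],st))
E
```

```text
time_s: 9.75
tool_pos: [0.5717, -0.1765, 0.199]
tool_rot: [0.999, 0.051, 0.0, 0.003]
ft_force: [-0.5, 0.7, 0.4]
gripper_width: 0.0551
finger_force: 0.0
(421, 235, 91, 79) [ 0.4925 -0.4076] [[ 0.4794 -0.3557]
 [ 0.5435 -0.4258]
 [ 0.5077 -0.4599]
 [ 0.4393 -0.3889]]
(119, 114, 124, 116) [ 0.57   -0.1195] [[ 0.6136 -0.0652]
 [ 0.627  -0.166 ]
 [ 0.527  -0.1789]
 [ 0.5122 -0.0679]]
(369, 0, 98, 94) [ 0.6915 -0.3007] [[ 0.721  -0.2554]
 [ 0.7288 -0.3294]
 [ 0.6622 -0.3487]
 [ 0.654  -0.2692]]
[ 0.5717 -0.1765  0.199 ] [ 0.0009 -0.0117  0.171 ]
```

```bash
python3 inch.py '[[0,-0.011,0.04,0,0,0],[0,0,0.04,0,0,0],[0,0,0.04,0,0,0],[0,0,0.03,0,0,0],[0,0,0.021,0,0,0],[0,0,0,0,0,0]]' 0.055
python3 inch.py '[[0,0,0,0,0,0],[0,0,0,0,0,0],[0,0,0,0,0,0],[0,0,0,0,0,0],[0,0,0,0,0,0],[0,0,0,0,0,0]]' 0.0
```

```text
time_s: 10.4
tool_pos: [0.5693, -0.1545, 0.0251]
tool_rot: [0.998, 0.056, -0.002, -0.001]
ft_force: [-0.3, 1.1, 0.2]
gripper_width: 0.0546
finger_force: 0.0
time_s: 11.0
tool_pos: [0.5721, -0.1587, 0.0303]
tool_rot: [0.999, 0.055, 0.002, 0.001]
ft_force: [-0.2, -4.3, 7.6]
gripper_width: 0.0069
finger_force: 60.5
```

```bash
python3 inch.py '[[0,0,-0.003,0,0,0.057],[0.0098,-0.0285,0,0,0,0],[0.0098,-0.0285,0,0,0,0],[0.0098,-0.0285,0,0,0,0],[0.0098,-0.0285,0,0,0,0],[0.0098,-0.0285,0,0,0,0],[0.0098,-0.0285,0,0,0,0],[0.0098,-0.0285,0,0,0,0],[0.0098,-0.0285,0,0,0,0],[0,0,0,0,0,0]]'
python3 inch.py '[[0,0,0,0,0,0],[0,0,0,0,0,0]]'
python3 - <<'E'
from h import *
cv2.imwrite("pics/w7.png",env.snapshot("wrist"))
E
```

```text
time_s: 12.0
tool_pos: [0.6364, 0.0811, 0.0313]
tool_rot: [1.0, 0.03, 0.0, -0.002]
ft_force: [0.0, 0.2, -4.3]
gripper_width: 0.0067
finger_force: 60.1
time_s: 12.2
tool_pos: [0.6356, 0.0731, 0.0311]
tool_rot: [1.0, 0.026, -0.001, 0.001]
ft_force: [0.7, -0.2, -4.4]
gripper_width: 0.0067
finger_force: 60.1
```

View pics/w7.png

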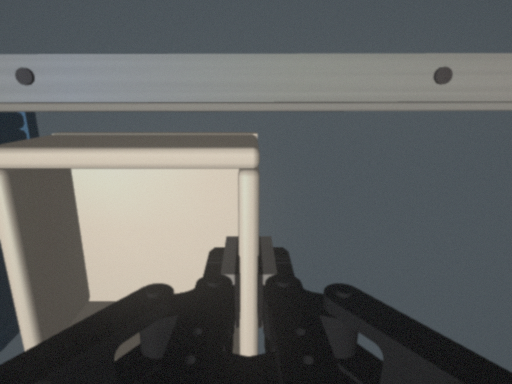

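```bash
python3 inch.py '[[0.005,0,0.001,0,0,0],[0.005,0,0,0,0,0],[0.002,0,0,0,0,0],[0,0,0,0,0,0],[0,0,0,0,0,0]]'
python3 inch.py '[[0.002,0,0,0,0,0],[0,0,0,0,0,0]]'
python3 inch.py '[[0.002,0,0,0,0,0],[0,0,0,0,0,0]]'
```

```text
time_s: 12.75
tool_pos: [0.6463, 0.0744, 0.0306]
tool_rot: [1.0, 0.026, -0.002, 0.0]
ft_force: [-7.5, -0.9, 3.8]
gripper_width: 0.0068
finger_force: 61.6
time_s: 12.95
tool_pos: [0.6463, 0.0744, 0.0307]
tool_rot: [1.0, 0.026, -0.004, 0.0]
ft_force: [-11.5, -1.9, 8.9]
gripper_width: 0.007
finger_force: 62.2
time_s: 13.15
tool_pos: [0.6464, 0.0744, 0.0308]
tool_rot: [1.0, 0.026, -0.006, 0.001]
ft_force: [-16.0, -1.9, 12.6]
gripper_width: 0.0072
finger_force: 62.9
```

```bash
python3 inch.py '[[-0.004,0,-0.001,0,0,0],[0,-0.003,0,0,0,0],[0,-0.003,0,0,0,0],[0,-0.003,0,0,0,0],[0,0,0,0,0,0]]'
python3 inch.py '[[0,-0.003,0,0,0,0],[0,0,0,0,0,0]]'
python3 inch.py '[[0,-0.003,0,0,0,0],[0,0,0,0,0,0]]'
```

```text
time_s: 13.65
tool_pos: [0.646, 0.0788, 0.0311]
tool_rot: [1.0, 0.025, -0.002, 0.003]
ft_force: [-6.7, -9.3, 3.3]
gripper_width: 0.0068
finger_force: 61.2
time_s: 13.85
tool_pos: [0.6459, 0.0815, 0.0311]
tool_rot: [1.0, 0.025, -0.003, 0.003]
ft_force: [-6.8, -8.9, 3.0]
gripper_width: 0.0068
finger_force: 61.2
time_s: 14.05
tool_pos: [0.6457, 0.0844, 0.0311]
tool_rot: [1.0, 0.025, -0.003, 0.003]
ft_force: [-6.9, -10.1, 2.4]
gripper_width: 0.0068
finger_force: 61.2
```

```bash
python3 inch.py '[[0,-0.003,0,0,0,0],[0,0,0,0,0,0]]'
python3 inch.py '[[0,-0.002,0,0,0,0],[0,0,0,0,0,0]]'
```

```text
time_s: 14.25
tool_pos: [0.6458, 0.0846, 0.0311]
tool_rot: [1.0, 0.025, -0.003, 0.005]
ft_force: [-6.6, -13.2, 3.3]
gripper_width: 0.007
finger_force: 61.3
time_s: 14.45
tool_pos: [0.6458, 0.0846, 0.0311]
tool_rot: [1.0, 0.024, -0.003, 0.006]
ft_force: [-6.4, -17.6, 2.9]
gripper_width: 0.0069
finger_force: 61.3
```

```bash
python3 inch.py '[[0,0,0,0,0,0],[0,0,0,0,0,0],[0,0,0,0,0,0],[0,0,-0.02,0,0,0],[0,0,-0.04,0,0,0],[0,0,-0.045,0,0,0],[0,0,-0.045,0,0,0],[-0.0367,-0.0233,-0.02,0,0,0],[-0.0367,-0.0233,0,0,0,0],[-0.0367,-0.0233,0,0,0,0]]' 0.045
python3 - <<'E'
from h import *
im=env.snapshot("wrist");cv2.imwrite("pics/w8.png",im)
E
python3 inch.py '[[-0.0367,-0.0233,0,0,0,0],[-0.0367,-0.0233,0,0,0,0],[-0.0367,-0.0233,0,0,0,0],[-0.0367,-0.0233,0,0,0,0],[0,0,0,0,0,-0.14],[0,0,0,0,0,-0.14],[0,0,0,0,0,-0.14],[0,0,0,0,0,-0.14],[0,0,0,0,0,-0.13],[0,0,0,0,0,-0.13]]'
python3 inch.py '[[0,0,0,0,0,0],[0,0,0,0,0,0]]'
python3 - <<'E'
from h import *
np.set_printoptions(precision=4,suppress=True)
st=env.read_state();A=axes(st);print(np.degrees(np.arctan2(A[1,0],A[0,0])),tool_delta([.3415,.253,.0393],st),st["qpos"])
a=cv2.imread("pics/w8.png");b=env.snapshot("wrist");t=env.snapshot("top")
cv2.imwrite("pics/m9.png",np.hstack([cv2.resize(a,(400,300)),cv2.resize(b,(400,300))]));cv2.imwrite("pics/b9.png",b)
E
```

```text
time_s: 15.45
tool_pos: [0.5335, 0.1617, 0.2029]
tool_rot: [1.0, 0.027, 0.002, -0.001]
ft_force: [-0.1, 1.6, 0.1]
gripper_width: 0.0451
finger_force: 0.0
time_s: 16.5
tool_pos: [0.3827, 0.2461, 0.2019]
tool_rot: [0.905, 0.426, 0.001, -0.0]
ft_force: [-0.2, -0.2, 0.0]
gripper_width: 0.0449
finger_force: 0.0
time_s: 16.7
tool_pos: [0.3825, 0.2454, 0.2016]
tool_rot: [0.907, 0.422, 0.001, -0.0]
ft_force: [-0.4, -0.6, -0.7]
gripper_width: 0.0449
finger_force: 0.0
49.90437699456656 [-0.0208 -0.0362  0.1623] [-0.5033  0.4016 -0.1744  2.0728  0.1083  0.6742 -1.4485]
```

View pics/m9.png

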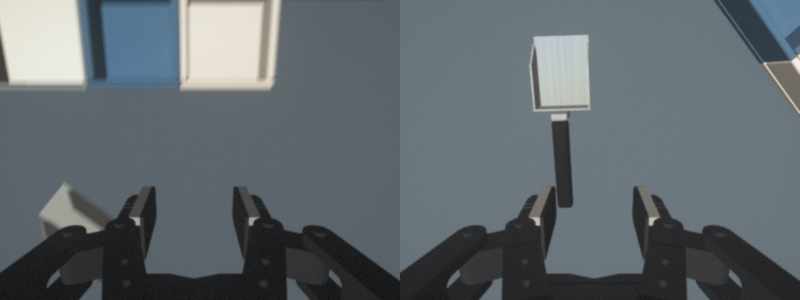

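Run:
```python
from h import *
np.set_printoptions(precision=4,suppress=True)
st=env.read_state();c=cam("wrist",st)
im=cv2.imread("pics/b9.png");m=(im.max(2)<55).astype(np.uint8)*255; m[:150]=0;m[240:]=0;m[:,:180]=0;m[:,:]*=1;m[:,240:]=0
k=max(cv2.findContours(m,cv2.RETR_EXTERNAL,cv2.CHAIN_APPROX_NONE)[0],key=cv2.contourArea);ys=k[:,0,1];print(cv2.boundingRect(k))
for y in (165,190,215,232):
    xs=np.where(m[y])[0];print(y,xs.min(),xs.max(),ray(c,[xs.mean(),y],.065)[0])
f=ray(c,[(206,155),(211,265)],.065);d=f[0]-f[1];print(f,np.linalg.norm(d),np.degrees(np.arctan2(d[1],d[0])))
u=d/np.linalg.norm(d);g=f[1]+u*.0625;print(g,f[0]-u*.0425,tool_delta([g[0],g[1],.0393],st))
```

```text
(196, 155, 24, 85)
165 196 214 [0.3646 0.2779 0.065 ]
190 199 216 [0.3509 0.2608 0.065 ]
215 200 217 [0.3353 0.2439 0.065 ]
232 201 218 [0.3252 0.2312 0.065 ]
[[0.3694 0.285  0.065 ]
 [0.3043 0.2059 0.065 ]] 0.10247913881595165 50.561199927408445
[0.344  0.2541 0.065 ] [0.3424 0.2522 0.065 ] [-0.0179 -0.0351  0.1622]
```

```bash
python3 inch.py '[[-0.019,-0.0355,0,0,0,0],[0,0,0.04,0,0,0],[0,0,0.04,0,0,0],[0,0,0.04,0,0,0],[0,0,0.025,0,0,0],[0,0,0.017,0,0,0],[0,0,0,0,0,0],[0,0,0,0,0,0]]' 0.045
python3 - <<'E'
from h import *
st=env.read_state();print(tool_delta([.343,.253,.0393],st))
E
```

```text
time_s: 17.6
tool_pos: [0.3423, 0.2518, 0.0467]
tool_rot: [0.906, 0.423, -0.002, 0.002]
ft_force: [-0.3, 1.0, 0.2]
gripper_width: 0.0447
finger_force: 0.0
[ 0.00138765 -0.00029127  0.00742139]
```

```bash
python3 inch.py '[[0,0,0.007,0,0,0],[0,0,0,0,0,0]]' 0.045
python3 inch.py '[[0,0,0,0,0,0],[0,0,0,0,0,0],[0,0,0,0,0,0],[0,0,0,0,0,0],[0,0,0,0,0,0]]' 0.0
python3 inch.py '[[0,0,-0.04,0,0,0],[0,0,-0.04,0,0,0],[0,0,-0.04,0,0,0],[0,0,-0.04,0,0,0],[0,0,0,0,0,0]]'
```

```text
time_s: 17.8
tool_pos: [0.3426, 0.2517, 0.0401]
tool_rot: [0.906, 0.423, -0.001, 0.002]
ft_force: [-0.0, 0.3, -0.8]
gripper_width: 0.0448
finger_force: 0.0
time_s: 18.3
tool_pos: [0.3423, 0.2513, 0.0399]
tool_rot: [0.906, 0.423, -0.002, 0.002]
ft_force: [-1.5, -2.2, 5.4]
gripper_width: 0.017
finger_force: 61.9
time_s: 18.8
tool_pos: [0.3443, 0.2541, 0.2034]
tool_rot: [0.906, 0.423, 0.002, 0.001]
ft_force: [-0.5, -0.1, -1.7]
gripper_width: 0.0166
finger_force: 61.1
```

```bash
python3 inch.py '[[-0.0193,0.0349,0,0,0,0],[-0.0193,0.0349,0,0,0,0],[-0.0193,0.0349,0,0,0,0],[-0.0193,0.0349,0,0,0,0],[-0.0193,0.0349,0,0,0,0],[-0.0193,0.0349,0,0,0,0],[-0.0193,0.0349,0,0,0,0],[0,0,0,0,0,0.15],[0,0,0,0,0,0.15],[0,0,0,0,0,0.15]]'
python3 inch.py '[[0,0,0,0,0,0.15],[0,0,0,0,0,0.15],[0,0,0,0,0,0.15],[0,0,0,0,0,0.15],[0,0,0,0,0,0.15],[0,0,0,0,0,0.15],[0,0,0,0,0,0.15],[0,0,0,0,0,0.15],[0,0,0,0,0,0],[0,0,0,0,0,0]]'
python3 - <<'E'
from h import *
np.set_printoptions(precision=4,suppress=True)
st=env.read_state();A=axes(st);print(np.degrees(np.arctan2(A[1,0],A[0,0])),st["tool_pos"],st["qpos"])
a=env.snapshot("side");b=env.snapshot("top");cv2.imwrite("pics/s10.png",a);cv2.imwrite("pics/t10.png",b)
cv2.imwrite("pics/m10.png",np.hstack([cv2.resize(a[290:384,220:400],(400,209*1),interpolation=cv2.INTER_CUBIC),cv2.resize(b[180:285,365:470],(400,400),interpolation=cv2.INTER_CUBIC)[:209*1]]) if 0 else cv2.resize(b[180:285,365:470],(525,525),interpolation=cv2.INTER_CUBIC))
E
```

```text
time_s: 19.8
tool_pos: [0.442, -0.0089, 0.1995]
tool_rot: [0.978, 0.207, -0.003, 0.002]
ft_force: [0.5, 0.0, -1.7]
gripper_width: 0.0168
finger_force: 61.2
time_s: 20.8
tool_pos: [0.4425, -0.0081, 0.2001]
tool_rot: [0.926, -0.376, -0.001, 0.003]
ft_force: [0.6, -0.5, -1.5]
gripper_width: 0.0169
finger_force: 61.1
-44.225797783996065 [ 0.4425 -0.0081  0.2001] [ 0.025   0.3884 -0.1001  2.1009  0.0707  0.6592 -2.4665]
```

View pics/m10.png

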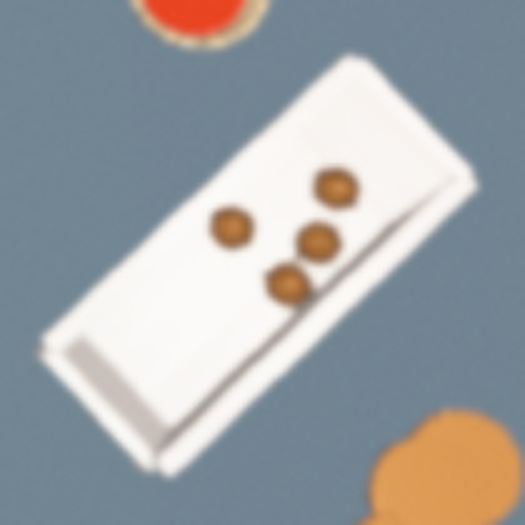

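Run:
```python
from h import *
np.set_printoptions(precision=4,suppress=True)
c=cam("top");f=lambda l:np.array(l,float)/5+[365,180]-.0
R_=ray(c,f([(172,475),(477,187)]),.04);L0=ray(c,f([(42,343),(345,57)]),0.0);L4=ray(c,f([(42,343),(345,57)]),0.04)
Fl=ray(c,f([(165,440),(440,190)]),.004)
for n,q in (("R",R_),("L0",L0),("L4",L4),("floorR",Fl)):
    d=q[1]-q[0];print(n,q[:,:2],np.degrees(np.arctan2(d[1],d[0])),np.linalg.norm(d))
a=np.radians(-45.5);n=np.array([np.sin(a),-np.cos(a)]);print("lateral R,L0,L4,F",[q[:,:2]@n for q in(R_,L0,L4,Fl)])
u=np.array([np.cos(a),np.sin(a)]);print("far",ray(c,f([(352,55),(477,187)]),.04)[:,:2]@u,"near",ray(c,f([(42,345),(155,470)]),.03)[:,:2]@u)
w=ray(c,f([(336,188),(232,227),(318,243),(289,285)]),.0175)[:,:2];print("walnuts",w,w@u,w@n)
```

```text
R [[ 0.3392 -0.3722]
 [ 0.499  -0.5449]] -47.232736575924704 0.23532380963202376
L0 [[ 0.4105 -0.315 ]
 [ 0.578  -0.4926]] -46.679880611065954 0.2441371605794471
L4 [[ 0.408  -0.304 ]
 [ 0.5699 -0.4757]] -46.67988061106593 0.23605261986971413
floorR [[ 0.3584 -0.3809]
 [ 0.5019 -0.5412]] -48.16539661991496 0.2151002338695372
lateral R,L0,L4,F [array([0.0189, 0.026 ]), array([-0.072, -0.067]), array([-0.0779, -0.0731]), array([0.0114, 0.0214])]
far [0.7425 0.7384] near [0.5044 0.5008]
walnuts [[ 0.4997 -0.4767]
 [ 0.4763 -0.4176]
 [ 0.4686 -0.4652]
 [ 0.4448 -0.4481]] [0.6902 0.6317 0.6602 0.6313] [-0.0223 -0.047  -0.0081 -0.0032]
```

```bash
python3 inch.py '[[0.0191,0.0356,0,0,0,0],[0.0191,0.0356,0,0,0,0],[0.0191,0.0356,0,0,0,0],[0.0191,0.0356,0,0,0,0],[0.0191,0.0356,0,0,0,0],[0.0191,0.0356,0,0,0,0],[0.0191,0.0356,0,0,0,0],[0.0191,0.0356,0,0,0,0.045],[0,0,0,0,0,0],[0,0,0,0,0,0]]'
python3 - <<'E'
from h import *
np.set_printoptions(precision=4,suppress=True)
st=env.read_state();A=axes(st);print(np.degrees(np.arctan2(A[1,0],A[0,0])),st["tool_pos"],st["qpos"])
cv2.imwrite("pics/w11.png",env.snapshot("wrist"))
E
```

```text
time_s: 21.9
tool_pos: [0.3519, -0.3192, 0.2023]
tool_rot: [0.917, -0.4, -0.0, 0.003]
ft_force: [-0.2, 0.6, -1.4]
gripper_width: 0.0168
finger_force: 61.1
-47.11071155803563 [ 0.3519 -0.3192  0.2023] [ 0.7167  0.4233 -0.0593  2.0238  0.0464  0.6947 -1.766 ]
```

View pics/w11.png

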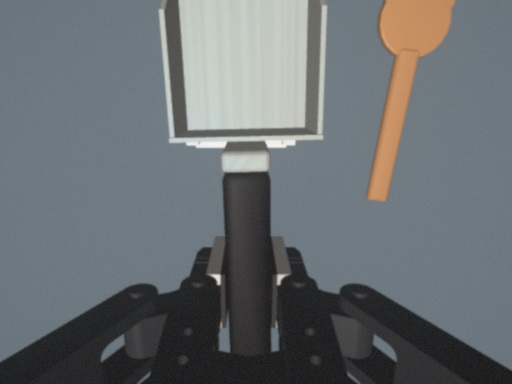

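Run:
```python
from h import *
np.set_printoptions(precision=4,suppress=True)
c=cam("wrist");P=ray(c,[(187,143),(296,143)],.03);print(P,np.linalg.norm(P[0]-P[1]),P.mean(0),(P-env.read_state()["tool_pos"])@axes())
# scoop back wall top corners z(tool)
m,o,A=c;s=env.read_state()
zt=s["tool_pos"][2]-.04+.038
Q=ray(c,[(170,139),(323,136)],zt);print((Q-s["tool_pos"])@axes(s),np.linalg.norm(Q[0]-Q[1]))
# pan edges by fit in side image
im=cv2.imread("pics/s10.png");g=cv2.cvtColor(im,cv2.COLOR_BGR2HSV);mk=((g[...,2]>170)&(g[...,1]<50)).astype(np.uint8);
C=max([k for k in cv2.findContours(mk[290:,220:400],cv2.RETR_EXTERNAL,cv2.CHAIN_APPROX_NONE)[0]],key=cv2.contourArea)+[220,290]
ap=cv2.approxPolyDP(C,4,True)[:,0];S=cam("side");print(np.c_[ap,ray(S,ap,.04)[:,:2],ray(S,ap,.0)[:,:2]])
b=cv2.imread("pics/t10.png");g=cv2.cvtColor(b,cv2.COLOR_BGR2HSV);mk=((g[...,2]>190)&(g[...,1]<50)).astype(np.uint8)
C=max([k for k in cv2.findContours(mk[180:285,365:470],cv2.RETR_EXTERNAL,cv2.CHAIN_APPROX_NONE)[0]],key=cv2.contourArea)+[365,180]
ap=cv2.approxPolyDP(C,2,True)[:,0];S=cam("top");print(np.c_[ap,ray(S,ap,.04)[:,:2],ray(S,ap,.0)[:,:2]])
```

```text
[[ 0.4127 -0.301   0.03  ]
 [ 0.3381 -0.3707  0.03  ]] 0.10208735934260894 [ 0.3754 -0.3359  0.03  ] [[ 0.0284 -0.0564  0.1721]
 [ 0.0284  0.0457  0.1726]]
[[ 0.0531 -0.0329  0.0019]
 [ 0.0544  0.033   0.0022]] 0.06586860469494882
[[244.     344.       0.3421  -0.363    0.3464  -0.3449]
 [315.     383.       0.4427  -0.4804   0.4526  -0.4689]
 [368.     383.       0.5351  -0.5156   0.5501  -0.506 ]
 [373.     355.       0.573   -0.4746   0.5901  -0.4627]
 [266.     307.       0.4131  -0.3022   0.4213  -0.2807]]
[[438.     192.       0.5685  -0.4868   0.5765  -0.504 ]
 [430.     194.       0.5623  -0.4643   0.5701  -0.4808]
 [374.     246.       0.415   -0.3058   0.4178  -0.3168]
 [374.     252.       0.3989  -0.3054   0.4011  -0.3165]
 [394.     273.       0.3442  -0.3578   0.3445  -0.3707]
 [400.     274.       0.3419  -0.3739   0.3422  -0.3873]
 [459.     218.       0.4973  -0.541    0.5028  -0.5601]
 [459.     214.       0.5084  -0.5416   0.5143  -0.5607]]
```

```bash
python3 inch.py '[[-0.001,0.0015,0.012,0,0,0],[0.0016,0,0.012,0,0,0],[0.0016,0,0.008,0,0,0],[0,0,0,0,0,0],[0,0,0,0,0,0]]'; python3 rep.py
python3 inch.py '[[0,0,0.004,0,0,0],[0,0,0,0,0,0]]'; python3 rep.py
```

```text
time_s: 23.15
tool_pos: [0.3573, -0.3175, 0.0685]
tool_rot: [0.915, -0.398, -0.065, -0.025]
ft_force: [-0.1, 0.3, -0.9]
gripper_width: 0.0169
finger_force: 61.1
tcp [-0.1404  0.001   0.0685] lip [-0.0094  0.0011  0.0096] back [-0.0935  0.0012  0.0215] head -47.05755502660893 lipdown 8.033267265568464 roll 0.005348570569092215 F [-0.1276  0.2503 -0.9078]
time_s: 23.35
tool_pos: [0.3566, -0.3172, 0.0644]
tool_rot: [0.915, -0.398, -0.066, -0.026]
ft_force: [-0.2, -0.9, -0.4]
gripper_width: 0.0167
finger_force: 61.1
tcp [-0.1411  0.0013  0.0644] lip [-0.0101  0.0014  0.0054] back [-0.0942  0.0015  0.0173] head -47.079068186156945 lipdown 8.058869623529333 roll 0.005426787696872451 F [-0.1799 -0.8644 -0.4455]
```

```bash
python3 inch.py '[[0.011,0,0.0085,0,0.07,0],[0.0105,0,0.009,0,0.07,0],[0,0,0,0,0,0],[0,0,0,0,0,0]]'; python3 rep.py
```

```text
time_s: 23.75
tool_pos: [0.3697, -0.3314, 0.0451]
tool_rot: [0.917, -0.399, -0.002, 0.002]
ft_force: [-0.3, -0.6, -1.4]
gripper_width: 0.017
finger_force: 61.1
tcp [-0.1217  0.0014  0.0451] lip [0.0162 0.0014 0.0048] back [-0.0688  0.0015  0.0049] head -47.02691990907631 lipdown 0.1302943346157641 roll 0.005646598796803835 F [-0.3158 -0.6279 -1.3837]
```

```bash
python3 inch.py '[[0,0,0.001,0,-0.02,0],[0.01,0,-0.0002,0,0,0],[0.01,0,-0.0002,0,0,0],[0.01,0,-0.0002,0,0,0],[0.01,0,-0.0002,0,0,0],[0.01,0,-0.0002,0,0,0],[0.01,0,-0.0002,0,0,0],[0,0,0,0,0,0]]'; python3 rep.py
python3 - <<'E'
from h import *
cv2.imwrite("pics/w12.png",env.snapshot("wrist"))
E
```

```text
time_s: 24.55
tool_pos: [0.4116, -0.3764, 0.0446]
tool_rot: [0.917, -0.399, -0.01, -0.002]
ft_force: [-0.8, 1.3, 3.2]
gripper_width: 0.0165
finger_force: 61.9
tcp [-0.0603  0.0013  0.0446] lip [0.0768 0.0014 0.0018] back [-0.0081  0.0014  0.0035] head -47.05636963880063 lipdown 1.165976372539617 roll 0.005084829012809626 F [-0.8285  1.3005  3.2488]
```

View pics/w12.png

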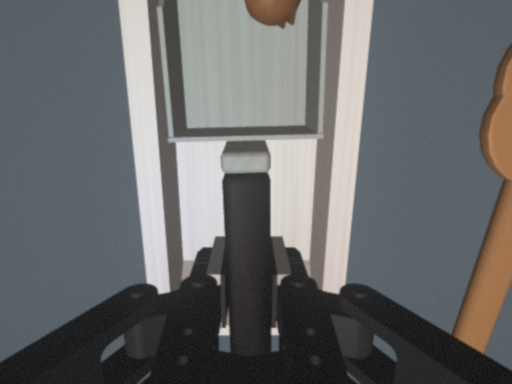

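```bash
cat > br.py <<'E'
from h import *
import sys
np.set_printoptions(precision=4,suppress=True)
z=float(sys.argv[1])
u=np.array([.6807,-.7325,0]);n=np.array([-.7325,-.6807,0]);O=np.array([.4536,-.4197,0])
for nm in sys.argv[2:]:
    st=env.read_state();im=env.snapshot(nm);c=cam(nm,st);g=cv2.cvtColor(im,cv2.COLOR_BGR2HSV)
    m=((g[...,0]<20)&(g[...,1]>110)&(g[...,2]<215)&(g[...,2]>40)).astype(np.uint8)
    k,_,s,ce=cv2.connectedComponentsWithStats(m)
    for i in range(1,k):
        q=ray(c,ce[i],z)[0]
        if s[i,4]>8: print(nm,ce[i],s[i,2:5],"world",q,"pan",np.array([(q-O)@u,(q-O)@n]))
E
python3 inch.py '[[0.005,0,0,0,0,0],[0.003,0,0,0,0,0],[0,0,0,0,0,0]]'; python3 rep.py; python3 br.py .02 top side
```

```text
time_s: 24.9
tool_pos: [0.4133, -0.3775, 0.0445]
tool_rot: [0.917, -0.398, -0.015, -0.003]
ft_force: [-8.4, 9.6, 17.8]
gripper_width: 0.0167
finger_force: 63.4
tcp [-0.0583  0.0008  0.0445] lip [0.0784 0.0007 0.0003] back [-0.0066  0.0009  0.0029] head -46.97628967453771 lipdown 1.7517316264987723 roll 0.005694249224024248 F [-8.4419  9.5885 17.8019]
top [256.6174   9.0488] [ 512   21 4815] world [1.125  0.0293 0.02  ] pan [ 0.1281 -0.7974]
top [308.1364  29.0455] [18 10 44] world [ 1.0631 -0.1275  0.02  ] pan [ 0.2008 -0.6454]
top [316.4681  47.7447] [12 22 47] world [ 1.0028 -0.1526  0.02  ] pan [ 0.1782 -0.5841]
top [195.1136  81.2045] [24 29 88] world [0.8868 0.2046 0.02  ] pan [-0.1624 -0.7422]
top [155.9728 105.0705] [ 27  34 624] world [0.8098 0.3148 0.02  ] pan [-0.2955 -0.7609]
top [398.4667 166.6667] [13  7 15] world [ 0.6432 -0.3862  0.02  ] pan [ 0.1045 -0.1617]
top [430.3478 212.0109] [18  9 92] world [ 0.515  -0.4712  0.02  ] pan [ 0.0795 -0.0099]
top [428.7857 221.7143] [ 6  4 14] world [ 0.4875 -0.4656  0.02  ] pan [0.0567 0.0064]
top [435.3251 289.9655] [ 63  56 203]
[... 426 characters left out ...]
 194.7778] [31 13 63] world [ 1.0215 -0.1269  0.02  ] pan [ 0.1721 -0.6153]
side [460.0909 326.5455] [ 8  7 11] world [ 0.7902 -0.4834  0.02  ] pan [ 0.2758 -0.2032]
side [475.6364 341.1818] [ 6  6 11] world [ 0.797  -0.5203  0.02  ] pan [ 0.3074 -0.1831]
side [482.  347.5] [ 6  6 12] world [ 0.7991 -0.5353  0.02  ] pan [ 0.3199 -0.1744]
side [343.7373 368.6158] [ 20  32 354] world [ 0.5127 -0.4709  0.02  ] pan [ 0.0777 -0.0084]
side [496.1429 362.2857] [13 14 28] world [ 0.8026 -0.5684  0.02  ] pan [ 0.3464 -0.1544]
side [329.1942 372.4532] [ 15  14 139] world [ 0.4824 -0.4671  0.02  ] pan [0.0543 0.0112]
side [506.1111 372.5556] [6 6 9] world [ 0.8051 -0.5903  0.02  ] pan [ 0.3642 -0.1413]
```

```bash
python3 inch.py '[[0,0,-0.002,0,0.06,0],[0.006,0,0,0,0.06,0],[0.006,0,0,0,0.06,0],[0,0,0,0,0.06,0],[0,0,0,0,0,0]]'; python3 rep.py; python3 br.py .03 top side | grep -E "pan \[ ?(0\.0|-0\.0)"
```

```text
time_s: 25.5
tool_pos: [0.4187, -0.3891, 0.0445]
tool_rot: [0.914, -0.397, 0.071, 0.039]
ft_force: [-0.1, 0.8, -1.9]
gripper_width: 0.0167
finger_force: 60.8
tcp [-0.0462  0.0048  0.0445] lip [0.0965 0.0049 0.0273] back [0.0126 0.0052 0.0136] head -46.90863696391439 lipdown -9.305308998364277 roll 0.0147332311070092 F [-0.0944  0.7824 -1.9309]
top [398.3125 166.75  ] [13  7 16] world [ 0.6404 -0.3823  0.03  ] pan [ 0.0997 -0.1622]
top [437.022  207.5714] [17 10 91] world [ 0.5264 -0.4862  0.03  ] pan [ 0.0983 -0.008 ]
top [441.8113 219.717 ] [ 9  8 53] world [ 0.4927 -0.4979  0.03  ] pan [0.0839 0.0246]
side [353.8944 367.1056] [ 17  29 303] world [ 0.5293 -0.4784  0.03  ] pan [ 0.0945 -0.0155]
side [315.374  362.6107] [ 12  15 131] world [ 0.4629 -0.4439  0.03  ] pan [0.0241 0.0097]
side [339.1284 376.3176] [ 15  14 148] world [ 0.4938 -0.4832  0.03  ] pan [0.0739 0.0137]
```

```bash
python3 inch.py '[[0,0,-0.002,0,0.05,0],[0,0,-0.004,0,0.05,0],[0,0,-0.006,0,0.05,0],[0,0,-0.008,0,0.05,0],[0,0,-0.01,0,0,0],[0,0,-0.01,0,0,0],[0,0,0,0,0,0],[0,0,0,0,0,0]]'; python3 rep.py; python3 br.py .06 top side | grep -E "pan \[ ?(0\.0|-0\.0)"
python3 - <<'E'
from station import env
print(env.read_state()["qpos"])
E
```

```text
time_s: 26.4
tool_pos: [0.4125, -0.3889, 0.0843]
tool_rot: [0.909, -0.395, 0.115, 0.065]
ft_force: [0.4, -0.8, -1.6]
gripper_width: 0.017
finger_force: 60.7
tcp [-0.0506  0.0091  0.0843] lip [0.0931 0.0095 0.0816] back [0.011  0.0099 0.0595] head -46.78987104378923 lipdown -15.084753600099258 roll 0.027757919990739094 F [ 0.4472 -0.8312 -1.6202]
top [398.3125 166.75  ] [13  7 16] world [ 0.6326 -0.3721  0.06  ] pan [ 0.087  -0.1635]
top [437.0185 218.    ] [ 11  18 108] world [ 0.493 -0.472  0.06 ] pan [0.0652 0.0067]
top [431.0217 230.8696] [ 9  7 46] world [ 0.4578 -0.4542  0.06  ] pan [0.0282 0.0204]
top [402.1875 244.1875] [ 5  4 16] world [ 0.4203 -0.3756  0.06  ] pan [-0.055  -0.0056]
side [281.2692 344.6282] [ 9 12 78] world [ 0.4079 -0.3992  0.06  ] pan [-0.0461  0.0195]
side [328.5    353.0791] [ 40  25 506] world [ 0.4865 -0.4469  0.06  ] pan [ 0.0423 -0.0056]
[ 0.87455911  0.6716001  -0.30850726  2.11922227  1.17043605  0.28338527
 -2.85747718]
```

Run:
```python
from h import *
np.set_printoptions(precision=4,suppress=True)
for z in (0,.0175,.04): print(z,ray(cam("top"),(402.2,244.2),z),ray(cam("side"),(281.3,344.6),z))
b=env.snapshot("top");a=env.snapshot("side")
cv2.imwrite("pics/m14.png",np.hstack([cv2.resize(b[190:290,360:460],(400,400),interpolation=cv2.INTER_CUBIC),cv2.resize(a[284:384,245:345],(400,400),interpolation=cv2.INTER_CUBIC)]))
```

```text
0 [[ 0.4248 -0.3962  0.    ]] [[ 0.4202 -0.3744  0.    ]]
0.0175 [[ 0.4235 -0.3902  0.0175]] [[ 0.4167 -0.3817  0.0175]]
0.04 [[ 0.4218 -0.3825  0.04  ]] [[ 0.4121 -0.391   0.04  ]]
```

View pics/m14.png

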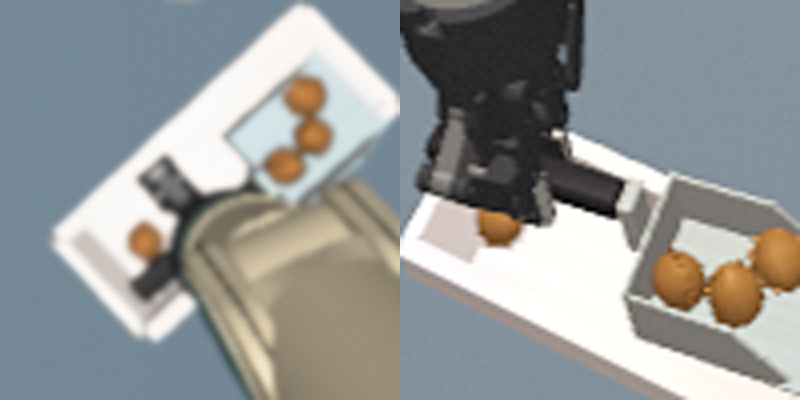

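```bash
python3 inch.py '[[0.005,0,-0.019,0,0,0],[0.0078,0,-0.029,0,0,0],[0.0078,0,-0.029,0,0,0],[0.0078,0,-0.029,0,0,0],[0.003,0,-0.012,0,0,0],[0,0,0,0,0,0],[0,0,0,0,0,0]]'; python3 rep.py;  python3 - <<'E'
from station import env
print(env.read_state()["qpos"])
E
```

```text
time_s: 27.3
tool_pos: [0.4138, -0.3857, 0.2056]
tool_rot: [0.909, -0.395, 0.114, 0.065]
ft_force: [-0.1, 0.8, -1.9]
gripper_width: 0.0166
finger_force: 60.7
tcp [-0.052   0.006   0.2056] lip [0.0917 0.0063 0.2027] back [0.0096 0.0068 0.1807] head -46.754410748778966 lipdown -14.99693510748671 roll 0.028428542769310547 F [-0.1461  0.7513 -1.8904]
[ 1.11710106  0.50658073 -0.65686246  2.0181876   0.76597269  0.58729065
 -2.45218628]
```

```bash
python3 inch.py '[[0,-0.0227,0,0.0104,0,-0.0387],[0,-0.0454,0,0.0208,0,-0.0773],[0,-0.0454,0,0.0208,0,-0.0773],[0,-0.0454,0,0.0208,0,-0.0773],[0,-0.0454,0,0.0208,0,-0.0773],[0,-0.0454,0,0.0208,0,-0.0773],[0,-0.0454,0,0.0208,0,-0.0773],[0,0,0,0,0,0]]'; python3 rep.py
python3 inch.py '[[0,-0.0454,0,0.0208,0,-0.0773],[0,-0.0454,0,0.0208,0,-0.0773],[0,-0.0454,0,0.0208,0,-0.0773],[0,-0.0454,0,0.0208,0,-0.0773],[0,-0.0454,0,0.0208,0,-0.0773],[0,-0.0454,0,0.0208,0,-0.0773],[0,-0.0454,0,0.0208,0,-0.0773],[0,0,0,0,0,0],[0,0,0,0,0,0]]'; python3 rep.py
python3 - <<'E'
from h import *
s=env.read_state();A=axes(s);print(s["qpos"],s["tool_pos"],s["tool_pos"]+A@[.138,0,.04],A)
E
python3 br.py .2 top
```

```text
time_s: 28.1
tool_pos: [0.5819, -0.1364, 0.1974]
tool_rot: [0.982, -0.142, 0.121, 0.027]
ft_force: [-0.4, -0.0, -1.2]
gripper_width: 0.017
finger_force: 60.7
tcp [-0.1202 -0.2868  0.1974] lip [ 0.0036 -0.3596  0.1926] back [-0.0672 -0.3175  0.1717] head -16.34249263921778 lipdown -14.242696834210612 roll 0.01795059015193766 F [-0.4399 -0.003  -1.2453]
time_s: 29.0
tool_pos: [0.5979, 0.1689, 0.1902]
tool_rot: [0.985, 0.13, 0.117, -0.009]
ft_force: [0.7, -1.9, -2.9]
gripper_width: 0.0171
finger_force: 60.6
tcp [-0.333  -0.5064  0.1902] lip [-0.2656 -0.6331  0.1835] back [-0.3041 -0.5599  0.1637] head 15.104067514643962 lipdown -13.476699336275743 roll 0.013523716294618172 F [ 0.6831 -1.9424 -2.9452]
[ 0.23003789  0.69005106 -0.90665003  1.86463226  0.91584858  0.77605173
 -2.4633838 ] [0.5978738  0.16893824 0.19023434] [0.73658192 0.20579895 0.1835004 ] [[ 0.93887014  0.25741887  0.22860093]
 [ 0.25339811 -0.96620528  0.04729443]
 [ 0.23304991  0.01352372 -0.97237074]]
top [256.5184   9.0609] [ 512   21 4844] world [1.0052 0.0277 0.2   ] pan [ 0.0478 -0.7086]
top [313.0571  38.4381] [ 23  32 105] world [ 0.927  -0.1182  0.2   ] pan [ 0.1014 -0.552 ]
top [194.9468  81.0638] [25 29 94] world [0.8035 0.1766 0.2   ] pan [-0.1986 -0.6622]
top [155.8629 105.0452] [ 26  34 620] world [0.7379 0.27   0.2   ] pan [-0.3116 -0.6777]
top [179.1667 126.1667] [ 9  6 36] world [0.6849 0.2095 0.2   ] pan [-0.3034 -0.5977]
top [192.9545 133.6818] [ 7  5 22] world [0.6666 0.1748 0.2   ] pan [-0.2905 -0.5608]
top [400.2857 167.0357] [18  8 28] world [ 0.5957 -0.3294  0.2   ] pan [ 0.0306 -0.1655]
top [394.0714 180.2143] [ 7 12 14] world [ 0.5627 -0.3134  0.2   ] pan [-0.0036 -0.1523]
top [411.3 183.1] [ 7  8 10] world [ 0.5567 -0.3546  0.2   ] pan [ 0.0225 -0.1198]
top [443.7843 284.9412] [ 68  56 561] world [ 0.3185 -0.4205  0.2   ] pan [-0.0913  0.0995]
```

```bash
python3 inch.py '[[-0.011,-0.005,0.005,0,0,0],[-0.0223,-0.0098,0.01,0,0,0],[-0.0223,-0.0098,0.01,0,0,0],[-0.0223,-0.0098,0.01,0,0,0],[-0.0223,-0.0098,0.01,0,0,0],[-0.011,-0.005,0.005,0,0,0],[0,0,0,0,-0.1,0],[0,0,0,0,-0.1,0],[0,0,0,0,0,0],[0,0,0,0,0,0]]'
python3 - <<'E'
from h import *
np.set_printoptions(precision=4,suppress=True)
s=env.read_state();A=axes(s);l=s["tool_pos"]+A@[.138,0,.04];print(s["qpos"],s["tool_pos"],l,A, "want lip", A.T@(np.array([.6255,.2266,.078])-l))
E
```

```text
time_s: 30.05
tool_pos: [0.4949, 0.1881, 0.1155]
tool_rot: [0.992, 0.127, 0.026, 0.005]
ft_force: [-0.7, -0.5, -2.2]
gripper_width: 0.0167
finger_force: 60.6
[ 0.0778  0.7317 -0.793   1.9913  0.8476  0.7344 -2.5609] [0.4949 0.1881 0.1155] [0.6304 0.2227 0.0825] [[ 0.9666  0.2509  0.0526]
 [ 0.2514 -0.9679 -0.0029]
 [ 0.0502  0.016  -0.9986]] want lip [-0.004  -0.0051  0.0042]
```

```bash
python3 inch.py '[[-0.002,-0.005,0.002,0,0,0],[0.005,0,-0.013,0,-0.1,0],[0.0069,0,-0.019,0,-0.14,0],[0.0069,0,-0.019,0,-0.14,0],[0.0069,0,-0.019,0,-0.14,0],[0.0069,0,-0.019,0,-0.14,0],[0,0,0,0,0,0],[0,0,0,0,0,0]]'
python3 - <<'E'
from h import *
np.set_printoptions(precision=4,suppress=True)
s=env.read_state();A=axes(s);l=s["tool_pos"]+A@[.138,0,.04];print(s["qpos"],s["tool_pos"],"lip",l,"down",np.degrees(np.arcsin(-A[2,0])))
E
python3 br.py .03 top side | grep -E "world \[ ?0\.[56]"
```

```text
time_s: 30.85
tool_pos: [0.5391, 0.2084, 0.1908]
tool_rot: [0.946, 0.12, -0.296, 0.047]
ft_force: [-0.3, -0.5, -1.2]
gripper_width: 0.017
finger_force: 60.7
[-0.0388  1.0464 -0.8302  1.1588  0.4328  1.755  -2.1327] [0.5391 0.2084 0.1908] lip [0.6269 0.2295 0.079 ] down 34.86759520976097
top [399.32 167.08] [17  8 25] world [ 0.6395 -0.3851  0.03  ] pan [ 0.1012 -0.1597]
side [277.6377 149.087 ] [12  9 69] world [0.6662 0.2456 0.03  ] pan [-0.3426 -0.6086]
```

```bash
python3 inch.py '[[0,0,0,0,0,0],[-0.02,0,-0.03,0,0,0],[-0.02,0,-0.03,0,0,0],[0,0,0,0,0.15,0],[0,0,0,0,0.15,0],[0,0,0,0,0.15,0],[0,0,0,0,0.15,0],[0,0,0,0,0,0],[0,0,0,0,0,0]]'
python3 br.py .0215 top side | grep -E "world \[ ?0\.[3456]"
python3 - <<'E'
from h import *
np.set_printoptions(precision=4,suppress=True)
s=env.read_state();A=axes(s);print(s["qpos"],s["tool_pos"],"down",np.degrees(np.arcsin(-A[2,0])),A)
im=env.snapshot("wrist");cv2.imwrite("pics/w15.png",im)
E
```

```text
time_s: 31.85
tool_pos: [0.5393, 0.2078, 0.266]
tool_rot: [0.992, 0.128, -0.003, 0.01]
ft_force: [0.5, -0.2, -1.8]
gripper_width: 0.0167
finger_force: 60.7
top [402.4353 175.4235] [23 23 85] world [ 0.6176 -0.3961  0.0215] pan [ 0.0943 -0.1362]
top [400.6098 245.1707] [ 8  7 41] world [ 0.4204 -0.3843  0.0215] pan [-0.0485  0.0003]
top [441.5119 285.7134] [  68   56 1012] world [ 0.3134 -0.4918  0.0215] pan [-0.0426  0.1518]
side [276.7736 149.0566] [12  9 53] world [0.6682 0.2578 0.0215] pan [-0.3502 -0.6183]
side [355. 314.] [ 5 15 15] world [ 0.5943 -0.3782  0.0215] pan [ 0.0654 -0.1313]
side [283.5333 345.1714] [ 10  13 105] world [ 0.4197 -0.3861  0.0215] pan [-0.0477  0.0019]
[ 0.1288  0.642  -0.9262  1.6489  0.5637  1.153  -2.2631] [0.5416 0.2089 0.2654] down 0.49660075679154386 [[ 0.9676  0.2524 -0.0043]
 [ 0.2523 -0.9675 -0.0179]
 [-0.0087  0.0162 -0.9998]]
```

```bash
python3 inch.py '[[0,0.0464,0,0,0,0.08],[0,0.0464,0,0,0,0.08],[0,0.0464,0,0,0,0.08],[0,0.0464,0,0,0,0.08],[0,0.0464,0,0,0,0.08],[0,0.0464,0,0,0,0.08],[0,0.0464,0,0,0,0.08]]'
python3 inch.py '[[0,0.0464,0,0,0,0.08],[0,0.0464,0,0,0,0.08],[0,0.0464,0,0,0,0.08],[0,0.0464,0,0,0,0.08],[0,0.0464,0,0,0,0.08],[0,0.0464,0,0,0,0.08],[0,0.02,0,0,0,0.034],[0,0,0,0,0,0],[0,0,0,0,0,0]]'; python3 rep.py
python3 br.py .0215 top side | grep -E "world \[ ?0\.[3456]"
python3 - <<'E'
from h import *
np.set_printoptions(precision=4,suppress=True)
s=env.read_state();print(s["qpos"],tool_delta([.348,-.306,.2],s))
# dishes check from top
im=env.snapshot("top");cv2.imwrite("pics/t16.png",im);H,S,V=cv2.split(cv2.cvtColor(im,cv2.COLOR_BGR2HSV));c=cam("top")
m=((H>95)&(H<115)&(S>150)&(V>100)).astype(np.uint8)
k=max(cv2.findContours(m,cv2.RETR_EXTERNAL,cv2.CHAIN_APPROX_NONE)[0],key=cv2.contourArea);print("blue",ray(c,cv2.boxPoints(cv2.minAreaRect(k)),.055)[:,:2])
w=(V>170)&(S<60)
for r in (160,165,170): print(r,[int(x) for x in np.where(np.diff(w[r,110:330].astype(int)))[0]+110])
E
```

```text
time_s: 32.7
tool_pos: [0.5471, -0.1133, 0.27]
tool_rot: [0.988, -0.153, -0.001, 0.008]
ft_force: [0.7, -0.9, -0.5]
gripper_width: 0.0168
finger_force: 60.7
time_s: 33.6
tool_pos: [0.3999, -0.3672, 0.2753]
tool_rot: [0.918, -0.398, 0.001, 0.008]
ft_force: [0.5, -0.2, -1.1]
gripper_width: 0.0169
finger_force: 60.7
tcp [-0.075   0.0036  0.2753] lip [0.0633 0.0036 0.2366] back [-0.0217  0.004   0.2358] head -46.85153956656695 lipdown -0.5124727446384687 roll 0.013875930029666163 F [ 0.5083 -0.2338 -1.0563]
top [187.0123 154.4198] [13 13 81] world [0.6634 0.2166 0.0215] pan [-0.3233 -0.5868]
top [171.0682 153.3409] [ 7  8 44] world [0.6654 0.2622 0.0215] pan [-0.3553 -0.6193]
top [398.0588 166.9412] [13  7 17] world [ 0.642  -0.3845  0.0215] pan [ 0.1024 -0.162 ]
top [400.65 245.25] [ 8  7 40] world [ 0.4202 -0.3844  0.0215] pan [-0.0486  0.0005]
top [436.3875 289.0542] [ 68  55 240] world [ 0.3042 -0.4774  0.0215] pan [-0.0594  0.1487]
side [283.5333 345.1714] [ 10  13 105] world [ 0.4197 -0.3861  0.0215] pan [-0.0477  0.0019]
[ 1.1401  0.4912 -0.69    1.7568  0.3788  1.0218 -2.0777] [-0.0804 -0.0039  0.0748]Traceback (most recent call last):
  File "<stdin>", line 7, in <module>
ValueError: max() iterable argument is empty
```

```bash
python3 inch.py '[[-0.04,-0.002,0.02,0.013,0,0],[-0.04,-0.002,0.02,0,0,0],[0,0,0.03,0,0,0],[0,0,0,0,-0.14,0],[0,0,0,0,-0.14,0],[0,0,0,0,-0.14,0],[0,0,0,0,-0.14,0],[0,0,0,0,-0.14,0],[0,0,0,0,0,0],[0,0,0,0,0,0]]'; python3 rep.py
```

```text
time_s: 34.75
tool_pos: [0.3482, -0.3058, 0.2038]
tool_rot: [0.864, -0.373, -0.311, -0.134]
ft_force: [-1.0, 0.6, -0.7]
gripper_width: 0.0166
finger_force: 60.7
tcp [-0.1552 -0.0003  0.2038] lip [-0.0742 -0.0007  0.0851] back [-0.1398 -0.0003  0.1393] head -46.77981948806537 lipdown 39.535647312706615 roll 0.0012249114458028898 F [-1.0243  0.5765 -0.7492]
```

```bash
python3 inch.py '[[0.0111,0,0.0135,0,0,0],[0.0111,0,0.0135,0,0,0],[0.0111,0,0.0135,0,0,0],[0.0111,0,0.0135,0,0,0],[0,0,0,0,0,0],[0,0,0,0,0,0]]'; python3 rep.py
```

```text
time_s: 35.35
tool_pos: [0.3468, -0.3065, 0.1346]
tool_rot: [0.863, -0.374, -0.312, -0.134]
ft_force: [0.6, 0.3, -1.7]
gripper_width: 0.0167
finger_force: 60.7
tcp [-0.1557  0.0012  0.1346] lip [-0.0749  0.0011  0.0158] back [-0.1404  0.0012  0.07  ] head -46.93611560406612 lipdown 39.63451520585007 roll 0.002336238476677216 F [ 0.6074  0.2835 -1.7122]
```

Lower the last 10 mm, then push forward (forward = (.77,0,-.637)).

```bash
python3 inch.py '[[0.0035,0,0.0045,0,0,0],[0.0028,0,0.0034,0,0,0],[0,0,0,0,0,0],[0,0,0,0,0,0]]'; python3 rep.py
python3 inch.py '[[0.0077,0,-0.0064,0,0,0],[0.0077,0,-0.0064,0,0,0],[0.0077,0,-0.0064,0,0,0],[0.0077,0,-0.0064,0,0,0],[0,0,0,0,0,0]]'; python3 rep.py; python3 br.py .0175 top side | grep -E "world \[ ?0\.[345]"
```

```text
time_s: 35.75
tool_pos: [0.3469, -0.3066, 0.1249]
tool_rot: [0.863, -0.374, -0.311, -0.133]
ft_force: [1.0, 0.4, -1.7]
gripper_width: 0.0168
finger_force: 60.7
tcp [-0.1555  0.0012  0.1249] lip [-0.0746  0.0011  0.0061] back [-0.1401  0.0013  0.0603] head -46.944292450318486 lipdown 39.564530472721316 roll 0.0025407493150965133 F [ 1.0453  0.359  -1.6608]
time_s: 36.25
tool_pos: [0.3751, -0.3365, 0.1248]
tool_rot: [0.863, -0.375, -0.31, -0.133]
ft_force: [-0.5, 0.9, -2.1]
gripper_width: 0.0168
finger_force: 60.8
tcp [-0.1144  0.0008  0.1248] lip [-0.0333  0.0008  0.0062] back [-0.0989  0.0009  0.0602] head -46.97293857177083 lipdown 39.472821806384644 roll 0.002283604239910142 F [-0.5254  0.8851 -2.1055]
top [408.525 237.25 ] [ 8  8 40] world [ 0.4431 -0.4084  0.0175] pan [-0.0154 -0.    ]
top [444.6  270.04] [15 18 25] world [ 0.3557 -0.5041  0.0175] pan [-0.0049  0.1291]
top [458.8636 281.9318] [27 26 44] world [ 0.3246 -0.5414  0.0175] pan [0.0013 0.1773]
side [300.     352.7982] [ 11  13 114] world [ 0.4458 -0.411   0.0175] pan [-0.0117 -0.0002]
```

```bash
python3 inch.py '[[0.0077,0,-0.0064,0,0,0],[0.0084,0,-0.0056,0,0,0],[0.0084,0,-0.0056,0,0,0],[0.0077,0,-0.0064,0,0,0],[-0.0042,0,0.0197,0,0.14,0],[-0.0042,0,0.0197,0,0.14,0],[-0.0042,0,0.0197,0,0.14,0],[-0.0042,0,0.0197,0,0.14,0],[0,0,0,0,0,0],[0,0,0,0,0,0]]'; python3 rep.py; python3 br.py .0175 top side | grep -E "world \[ ?0\.[345]"
```

```text
time_s: 37.35
tool_pos: [0.366, -0.329, 0.0655]
tool_rot: [0.915, -0.396, -0.077, -0.029]
ft_force: [-0.9, 1.2, 2.0]
gripper_width: 0.0166
finger_force: 61.5
tcp [-0.1261  0.0024  0.0655] lip [0.0035 0.0021 0.0035] back [-0.0803  0.0025  0.0173] head -46.84509654272614 lipdown 9.408426178687927 roll 0.008235447833840039 F [-0.9046  1.2008  2.0161]
top [420.7  227.05] [ 7  8 40] world [ 0.4724 -0.4434  0.0175] pan [0.0301 0.0024]
top [452.4342 278.6579] [26 22 76] world [ 0.333  -0.5243  0.0175] pan [-0.0055  0.1596]
side [319.4141 362.0312] [ 12  13 128] world [ 0.4744 -0.4416  0.0175] pan [ 0.0302 -0.0003]
```

```bash
python3 inch.py '[[-0.0022,0,0.0175,0,0.13,0],[0.01,0,-0.0003,0,0,0],[0.01,0,-0.0003,0,0,0],[0.01,0,-0.0003,0,0,0],[0.01,0,-0.0003,0,0,0],[0.01,0,-0.0003,0,0,0],[0.01,0,-0.0003,0,0,0],[0,0,0,0,0,0]]'; python3 rep.py; python3 br.py .0175 side | grep -E "world \[ ?0\.[345]"
python3 inch.py '[[0.006,0,-0.0003,0,0,0],[0.006,0,-0.0003,0,0,0],[0,0,0,0,0,0]]'; python3 rep.py; python3 br.py .0175 top side | grep -E "world \[ ?0\.[345]"
```

```text
time_s: 38.25
tool_pos: [0.4078, -0.3742, 0.048]
tool_rot: [0.917, -0.399, -0.02, -0.004]
ft_force: [0.3, -0.7, -0.7]
gripper_width: 0.0168
finger_force: 61.2
tcp [-0.0645  0.0026  0.048 ] lip [0.0718 0.0027 0.0025] back [-0.0131  0.0028  0.0059] head -47.00273339270434 lipdown 2.292945872047814 roll 0.008420444616181594 F [ 0.3266 -0.6706 -0.6503]
side [342.2774 372.5766] [ 13  16 137] world [ 0.507  -0.4757  0.0175] pan [ 0.0774 -0.001 ]
time_s: 38.6
tool_pos: [0.4151, -0.3819, 0.0482]
tool_rot: [0.917, -0.398, -0.021, -0.004]
ft_force: [1.0, -0.6, 0.5]
gripper_width: 0.0169
finger_force: 61.2
tcp [-0.0539  0.0025  0.0482] lip [0.0823 0.0025 0.0025] back [-0.0026  0.0027  0.006 ] head -46.94281118807643 lipdown 2.367724049825419 roll 0.009056694981556654 F [ 0.964  -0.5772  0.506 ]
top [432.6122 215.1837] [ 8  8 49] world [ 0.5065 -0.4782  0.0175] pan [0.0789 0.001 ]
top [444.6923 269.9615] [15 18 26] world [ 0.3559 -0.5043  0.0175] pan [-0.0045  0.1292]
side [343.3028 372.4507] [ 13  14 142] world [ 0.509  -0.4762  0.0175] pan [ 0.0791 -0.0021]
```

```bash
python3 inch.py '[[0.004,0,-0.0002,0,0,0],[0.003,0,-0.0002,0,0,0],[0,0,0,0,0,0]]'; python3 rep.py; python3 br.py .0195 top side | grep -E "world \[ ?0\.[345]"
```

```text
time_s: 39.0
tool_pos: [0.4166, -0.3839, 0.0479]
tool_rot: [0.917, -0.398, -0.025, -0.005]
ft_force: [-5.8, 6.6, 6.6]
gripper_width: 0.0166
finger_force: 62.0
tcp [-0.0514  0.0027  0.0479] lip [0.0845 0.0027 0.0011] back [-0.0004  0.003   0.0053] head -46.90584259776728 lipdown 2.834230244818027 roll 0.010984889188818858 F [-5.8408  6.5668  6.5651]
top [433.2128 214.8085] [ 9  7 47] world [ 0.5073 -0.4791  0.0195] pan [0.0801 0.001 ]
top [444.6923 269.9615] [15 18 26] world [ 0.3559 -0.5035  0.0195] pan [-0.0052  0.1286]
side [343.4286 372.5   ] [ 13  14 140] world [ 0.5085 -0.477   0.0195] pan [ 0.0794 -0.0012]
```

```bash
python3 inch.py '[[0.004,0,-0.001,0,0.05,0],[0.006,0,0,0,0.06,0],[0.006,0,0,0,0.06,0],[0.005,0,-0.001,0,0.06,0],[0,0,0,0,0,0]]'; python3 rep.py; python3 br.py .03 top side | grep -E "world \[ ?0\.[345]"
```

```text
time_s: 39.6
tool_pos: [0.4323, -0.4003, 0.0509]
tool_rot: [0.914, -0.395, 0.083, 0.042]
ft_force: [0.0, 0.1, -1.3]
gripper_width: 0.0169
finger_force: 61.1
tcp [-0.0287  0.0024  0.0509] lip [0.1143 0.0018 0.037 ] back [0.0308 0.0024 0.0213] head -46.66885289647185 lipdown -10.641469737246414 roll 0.01121889752261214 F [ 0.0476  0.1373 -1.3492]
top [434.3333 215.6667] [ 8  8 45] world [ 0.5035 -0.4777  0.03  ] pan [0.0764 0.0029]
side [334.9071 362.9714] [ 11  15 140] world [ 0.4985 -0.4582  0.03  ] pan [ 0.0588 -0.0067]
```

```bash
python3 inch.py '[[0.003,0,-0.015,0,0.05,0],[0.0056,0,-0.029,0,0,0],[0.0056,0,-0.029,0,0,0],[0.0056,0,-0.029,0,0,0],[0.0056,0,-0.029,0,0,0],[0.003,0,-0.016,0,0,0],[0,0,0,0,0,0],[0,0,0,0,0,0]]'; python3 rep.py; python3 br.py .185 top side | grep -E "world \[ ?0\.[345]";python3 br.py .0175 top side | grep -E "world \[ ?0\.[345]"
python3 - <<'E'
from h import *
print(env.read_state()["qpos"])
E
```

```text
time_s: 40.5
tool_pos: [0.4297, -0.3965, 0.2003]
tool_rot: [0.911, -0.395, 0.106, 0.051]
ft_force: [0.1, -0.5, -2.1]
gripper_width: 0.0169
finger_force: 61.1
tcp [-0.0333  0.0017  0.2003] lip [0.1102 0.0014 0.1937] back [0.0276 0.0018 0.1738] head -46.84434769725149 lipdown -13.54395126971432 roll 0.009310664137476901 F [ 0.1136 -0.5466 -2.1335]
top [398.0588 166.9412] [13  7 17] world [ 0.5997 -0.3291  0.185 ] pan [ 0.0331 -0.1687]
top [449.7143 215.5   ] [10  8 56] world [ 0.4826 -0.4496  0.185 ] pan [ 0.0417 -0.0009]
side [333.4054 318.373 ] [ 15  16 185] world [ 0.483  -0.4407  0.185 ] pan [ 0.0354 -0.0072]
top [449.1636 215.8182] [ 9  9 55] world [ 0.5059 -0.5245  0.0175] pan [0.1123 0.033 ]
side [333.2567 318.1872] [ 15  16 187] world [ 0.5462 -0.3681  0.0175] pan [ 0.0253 -0.1029]
[ 1.0543202   0.527898   -0.55883763  1.95642128  0.6334165   0.58318905
 -2.30842308]
```

```bash
python3 inch.py '[[0,-0.0227,0,0.0094,0,-0.0389],[0,-0.0454,0,0.0188,0,-0.0778],[0,-0.0454,0,0.0188,0,-0.0778],[0,-0.0454,0,0.0188,0,-0.0778],[0,-0.0454,0,0.0188,0,-0.0778],[0,-0.0454,0,0.0188,0,-0.0778],[0,-0.0454,0,0.0188,0,-0.0778]]'
python3 inch.py '[[0,-0.0454,0,0.0188,0,-0.0778],[0,-0.0454,0,0.0188,0,-0.0778],[0,-0.0454,0,0.0188,0,-0.0778],[0,-0.0454,0,0.0188,0,-0.0778],[0,-0.0454,0,0.0188,0,-0.0778],[0,-0.0454,0,0.0188,0,-0.0778],[0,-0.0454,0,0.0188,0,-0.0778],[0,0,0,0,0,0],[0,0,0,0,0,0],[0,0,0,0,0,0]]'
python3 - <<'E'
from h import *
np.set_printoptions(precision=4,suppress=True)
s=env.read_state();A=axes(s);h=np.arctan2(A[1,0],A[0,0]);hd=np.array([np.cos(h),np.sin(h),0])
l=np.array([.640,.2305,.08])-.015*hd; T=l-.138*hd;T[2]=.118
print(np.degrees(h),s["qpos"],s["tool_pos"],T,tool_delta(T,s),A[2])
E
```

```text
time_s: 41.4
tool_pos: [0.5949, -0.1528, 0.1969]
tool_rot: [0.983, -0.146, 0.114, 0.021]
ft_force: [0.3, 0.2, -0.7]
gripper_width: 0.017
finger_force: 61.1
time_s: 42.4
tool_pos: [0.6124, 0.1571, 0.1947]
tool_rot: [0.985, 0.129, 0.113, -0.012]
ft_force: [-0.3, 0.4, -1.8]
gripper_width: 0.017
finger_force: 61.1
14.987642015265187 [ 0.2059  0.6663 -0.811   1.8244  0.8022  0.7433 -2.3275] [0.6124 0.1571 0.1947] [0.4922 0.1909 0.118 ] [-0.1219 -0.0641  0.0502] [ 0.225   0.0059 -0.9743]
```

```bash
python3 inch.py '[[-0.012,-0.006,0.005,0,0,0],[-0.0245,-0.0129,0.01,0,0,0],[-0.0245,-0.0129,0.01,0,0,0],[-0.0245,-0.0129,0.01,0,0,0],[-0.0245,-0.0129,0.01,0,0,0],[-0.012,-0.0065,0.005,0,0,0],[0,0,0,0,-0.1,0],[0,0,0,0,-0.1,0],[0,0,0,0,0,0],[0,0,0,0,0,0]]'
python3 - <<'E'
from h import *
np.set_printoptions(precision=4,suppress=True)
s=env.read_state();A=axes(s);l=s["tool_pos"]+A@[.138,0,.04];print(s["qpos"],s["tool_pos"],l, "want lip", A.T@(np.array([.6255,.2266,.078])-l),A[2])
E
```

```text
time_s: 43.4
tool_pos: [0.4928, 0.191, 0.1184]
tool_rot: [0.992, 0.129, 0.016, 0.001]
ft_force: [-1.0, 0.2, -1.9]
gripper_width: 0.017
finger_force: 61.1
[ 0.0581  0.7187 -0.7561  1.9756  0.7725  0.7273 -2.4861] [0.4928 0.191  0.1184] [0.6274 0.2264 0.0827] want lip [-0.0019 -0.0007  0.0047] [ 0.031   0.0051 -0.9995]
```

```bash
python3 inch.py '[[-0.002,0,0.003,0,0,0],[0.005,0,-0.013,0,-0.1,0],[0.0069,0,-0.019,0,-0.14,0],[0.0069,0,-0.019,0,-0.14,0],[0.0069,0,-0.019,0,-0.14,0],[0.0069,0,-0.019,0,-0.14,0],[0,0,0,0,0,0],[0,0,0,0,0,0],[0,0,0,0,0,0]]'
python3 inch.py '[[-0.02,0,-0.03,0,0,0],[-0.02,0,-0.03,0,0,0],[0,0,0,0,0.15,0],[0,0,0,0,0.15,0],[0,0,0,0,0.15,0],[0,0,0,0,0.15,0],[0,0,0,0,0,0],[0,0.0464,0,0,0,0.08],[0,0.0464,0,0,0,0.08],[0,0.0464,0,0,0,0.08]]'
python3 inch.py '[[0,0.0464,0,0,0,0.08],[0,0.0464,0,0,0,0.08],[0,0.0464,0,0,0,0.08],[0,0.0464,0,0,0,0.08],[0,0.0464,0,0,0,0.08],[0,0.0464,0,0,0,0.08],[0,0.0464,0,0,0,0.08],[0,0,0,0,0,0]]'
python3 br.py .0215 top side | grep -E "world \[ ?0\.[3456]"
python3 - <<'E'
from h import *
np.set_printoptions(precision=4,suppress=True)
s=env.read_state();A=axes(s);print(s["qpos"],s["tool_pos"],A)
im=env.snapshot("top");cv2.imwrite("pics/t17.png",im);H,S,V=cv2.split(cv2.cvtColor(im,cv2.COLOR_BGR2HSV));c=cam("top")
w=(V>170)&(S<60); b=(H>95)&(H<115)&(S>120)
for r in (155,165,175): print(r,"white",[int(x) for x in np.where(np.diff(w[r,110:330].astype(int)))[0]+110],"blue",[int(x) for x in np.where(np.diff(b[r,110:330].astype(int)))[0]+110])
E
```

```text
time_s: 44.3
tool_pos: [0.5384, 0.2051, 0.1933]
tool_rot: [0.943, 0.124, -0.304, 0.044]
ft_force: [0.6, -0.3, -0.7]
gripper_width: 0.0166
finger_force: 61.1
time_s: 45.3
tool_pos: [0.5665, 0.0676, 0.267]
tool_rot: [1.0, 0.01, -0.012, 0.007]
ft_force: [0.5, -0.6, -1.0]
gripper_width: 0.0171
finger_force: 61.1
time_s: 46.1
tool_pos: [0.4922, -0.2515, 0.2714]
tool_rot: [0.962, -0.272, -0.012, 0.013]
ft_force: [0.7, -0.4, -1.4]
gripper_width: 0.0167
finger_force: 61.1
top [180.     153.0598] [ 26  15 184] world [0.6669 0.2368 0.0215] pan [-0.3357 -0.6031]
side [275.8679 148.1132] [ 9 11 53] world [0.6673 0.2641 0.0215] pan [-0.3554 -0.622 ]
side [354.3636 316.    ] [ 2 11 11] world [ 0.5905 -0.3818  0.0215] pan [ 0.0654 -0.126 ]
[ 0.8425  0.5261 -0.6917  1.7119  0.3951  1.0666 -2.0974] [ 0.4961 -0.2442  0.272 ] [[ 0.8569 -0.5149 -0.0248]
 [-0.5153 -0.8569 -0.0126]
 [-0.0147  0.0236 -0.9996]]
155 white [124, 126, 128, 162, 197, 234] blue [163, 165]
165 white [124, 126, 128, 162, 197, 235] blue [163, 196]
175 white [125, 126, 128, 162, 197, 234] blue [163, 196]
```

```bash
python3 inch.py '[[0,0.044,0,0.023,0.014,0.08],[0,0.044,0,0,0,0.08],[0,0.044,0,0,0,0.08],[0,0.02,0,0,0,0.036],[0,0,0,0,0,0],[0,0,0,0,0,0]]'; python3 rep.py
python3 - <<'E'
from h import *
np.set_printoptions(precision=4,suppress=True)
s=env.read_state();A=axes(s);print(tool_delta([.3886,-.3497,.06],s),A[2])
E
```

```text
time_s: 46.85
tool_pos: [0.4085, -0.3629, 0.2728]
tool_rot: [0.919, -0.395, 0.001, -0.001]
ft_force: [1.0, 1.1, -1.8]
gripper_width: 0.0166
finger_force: 61.1
tcp [-0.0722 -0.0056  0.2728] lip [ 0.0658 -0.0071  0.233 ] back [-0.0192 -0.0062  0.2329] head -46.50063584836907 lipdown -0.05268646354158739 roll -0.0017851806899512744 F [ 1.0178  1.0897 -1.7841]
[-0.0235  0.0057  0.2128] [ 0.0009 -0.0018 -1.    ]
```

```bash
python3 inch.py '[[-0.0235,0.0057,0.02,0,0,0.01],[0,0,0.04,0,0,0],[0,0,0.04,0,0,0],[0,0,0.04,0,0,0],[0,0,0.04,0,0,0],[0,0,0.025,0,0,0],[0,0,0,0,0,0],[0,0,0,0,0,0]]'; python3 rep.py
```

```text
time_s: 47.65
tool_pos: [0.3894, -0.35, 0.068]
tool_rot: [0.917, -0.399, 0.001, -0.001]
ft_force: [-0.5, -0.7, -1.3]
gripper_width: 0.017
finger_force: 61.1
tcp [-0.0948 -0.0004  0.068 ] lip [ 0.0433 -0.0007  0.0282] back [-0.0417 -0.0006  0.0281] head -47.0372254852237 lipdown -0.06856103849890993 roll -0.0021149810407493034 F [-0.4742 -0.6822 -1.2835]
```

```bash
python3 inch.py '[[0,0,0.015,0,0,0],[0,0,0.007,0,0,0],[0,0,0,0,0,0],[0,0,0,0,0,0]]'; python3 inch.py '[[0,0,0.002,0,0,0],[0,0,0,0,0,0]]'; python3 rep.py
```

```text
time_s: 48.05
tool_pos: [0.3882, -0.3519, 0.0465]
tool_rot: [0.916, -0.401, 0.001, 0.0]
ft_force: [0.8, 0.5, -2.8]
gripper_width: 0.0168
finger_force: 61.0
time_s: 48.25
tool_pos: [0.388, -0.3519, 0.044]
tool_rot: [0.916, -0.401, 0.001, -0.0]
ft_force: [-0.2, -0.0, 0.3]
gripper_width: 0.0165
finger_force: 61.2
tcp [-0.0943  0.0019  0.044 ] lip [0.0438 0.0023 0.0043] back [-0.0412  0.002   0.0041] head -47.245832580258465 lipdown -0.12856216373255433 roll -0.0010202661101006462 F [-0.1892 -0.0182  0.2789]
```

Touching down level (weight is off the wrist). Release and lift clear.

```bash
python3 inch.py '[[0,0,0.0005,0,0,0],[0,0,0,0,0,0]]'; python3 inch.py '[[0,0,0,0,0,0],[0,0,0,0,0,0],[0,0,0,0,0,0],[0,0,0,0,0,0]]' 0.04; python3 inch.py '[[0,0,-0.02,0,0,0],[0,0,-0.04,0,0,0],[0,0,-0.04,0,0,0],[0,0,-0.04,0,0,0],[0,0,-0.04,0,0,0],[-0.04,0,0,0,0,0],[0,0,0,0,0,0],[0,0,0,0,0,0]]'
python3 - <<'E'
from h import *
np.set_printoptions(precision=4,suppress=True)
s=env.read_state();c=cam("wrist",s);im=env.snapshot("wrist");cv2.imwrite("pics/w18.png",im)
m=(im.max(2)<55).astype(np.uint8);print("tool",s["tool_pos"])
u=np.array([.6807,-.7325,0]);n=np.array([-.7325,-.6807,0]);O=np.array([.4536,-.4197,0])
for y in range(60,260,20):
    xs=[x for x in np.where(m[y,210:290])[0]+210]
    if xs: q=ray(c,[np.mean(xs),y],.069)[0];print(y,min(xs),max(xs),np.array([(q-O)@u,(q-O)@n]))
im=env.snapshot("top");cv2.imwrite("pics/t18.png",im);H,S,V=cv2.split(cv2.cvtColor(im,cv2.COLOR_BGR2HSV))
w=(V>170)&(S<60); b=(H>95)&(H<115)&(S>120)
for r in (155,165,175): print(r,"white",[int(x) for x in np.where(np.diff(w[r,110:330].astype(int)))[0]+110],"blue",[int(x) for x in np.where(np.diff(b[r,110:330].astype(int)))[0]+110])
def edge(cols,r0,r1): # dish-front bottom edge row
    return [int(np.where(w[r0:r1,x]|b[r0:r1,x])[0].max()+r0) for x in cols]
print("front rows",edge([130,150,160,170,190,195,200,215,230],145,200))
E
python3 br.py .0215 top side | grep -E "world \[ ?0\.[3456]"
```

```text
time_s: 48.45
tool_pos: [0.3879, -0.3516, 0.0435]
tool_rot: [0.916, -0.401, 0.001, -0.0]
ft_force: [-0.6, 2.9, 5.6]
gripper_width: 0.0169
finger_force: 61.9
time_s: 48.85
tool_pos: [0.3875, -0.3517, 0.0429]
tool_rot: [0.916, -0.401, 0.001, -0.0]
ft_force: [0.4, 0.3, 0.4]
gripper_width: 0.04
finger_force: 0.0
time_s: 49.65
tool_pos: [0.3593, -0.322, 0.2231]
tool_rot: [0.916, -0.401, 0.0, 0.0]
ft_force: [0.3, 0.4, -0.7]
gripper_width: 0.0401
finger_force: 0.0
tool [ 0.3593 -0.322   0.2231]
160 254 255 [-0.1199  0.0091]
180 253 255 [-0.1384  0.0087]
155 white [124, 126, 128, 162, 197, 234] blue [163, 165]
165 white [124, 126, 128, 162, 197, 234] blue [163, 196]
175 white [125, 126, 128, 162, 197, 234] blue [163, 196]
front rows [178, 177, 177, 178, 178, 178, 177, 176, 176]
top [180.     153.0598] [ 26  15 184] world [0.6669 0.2368 0.0215] pan [-0.3357 -0.6031]
top [398.4667 166.6667] [13  7 15] world [ 0.6428 -0.3857  0.0215] pan [ 0.1039 -0.1618]
side [277.3333 147.7407] [12 11 81] world [0.6729 0.2643 0.0215] pan [-0.3517 -0.6263]
```

Run:
```python
from h import *
np.set_printoptions(precision=4,suppress=True)
s=env.read_state();c=cam("wrist",s);im=cv2.imread("pics/w18.png");v=im.max(2)
u=np.array([.6807,-.7325,0]);n=np.array([-.7325,-.6807,0]);O=np.array([.4536,-.4197,0])
for y in range(100,260,20):
    xs=np.where(v[y,200:300]<80)[0]+200
    if len(xs): q=ray(c,[[xs.min(),y],[xs.max(),y]],.069);print(y,xs.min(),xs.max(),(q-O)@u,(q-O)@n,"width",np.linalg.norm(q[0]-q[1]))
```

```text
100 239 256 [-0.0668 -0.0668] [-0.005   0.0095] width 0.014467385908703436
120 239 256 [-0.0834 -0.0835] [-0.0052  0.0095] width 0.014701573090776188
140 239 256 [-0.1006 -0.1007] [-0.0053  0.0096] width 0.01494346671456763
160 238 256 [-0.1184 -0.1185] [-0.0064  0.0097] width 0.01608719820506467
180 238 256 [-0.1368 -0.1369] [-0.0066  0.0098] width 0.016360897204268168
240 200 299 [-0.1959 -0.1961] [-0.0436  0.0512] width 0.09482444975616507
```

```bash
python3 -c "
from station import env
print(env.sign_off())"
```

```text
the job is handed in; nothing more can be done
None
```

The job is handed in at about 50 s of robot time: the blue dish and the one white dish sit flush in the row from the end box against the lip, all four walnuts are in the blue dish, and the scoop is laid level in the empty pan. These are my own image and force checks; the sign-off gave no verdict.

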